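Open and load the parts tumbler

ROBOT

A 7-joint arm with a two-finger parallel gripper is mounted at the origin on the work surface. World frame = base frame: x ahead of the robot, y to its left, z up, the work surface at z = 0. Lengths are in m, angles in rad, forces in N, time in s.
With the tool pointing down it reaches from about 0.4 to 0.85 m from the base axis. Payload 10.4 kg.
Tool frame: the origin (TCP) lies midway between the tips of the shut fingers; the grasp point (between the pads) lies 19 mm behind it; z points along the fingers, y is the line along which they close (so a half turn about z gives the same grasp; the last joint's range is limited). The gripper opens to 87 mm and grips with 3 to 60 N. Pads are 19 mm wide; open, the fingers measure 117 mm over their backs; the gripper's body (75 mm by 190 mm) begins 51 mm behind the grasp point.
Start: joints at [-1.139, 0.332, -0.065, 1.46, 0.022, 1.35, -0.088], TCP at [0.275, 0.561, 0.223] pointing down, gripper open.
Joint ranges: [-2.6, 2.6], [-0.5, 2.12], [-1.47, 1.34], [0.16, 2.42], [-1.27, 4.41], [0.06, 2.06], [-2.6, 2.6]. Speed limits (rad/s): [2.22, 2.22, 2.79, 2.79, 3.14, 3.14, 3.14].

INTERFACE

Orientations are given as a unit quaternion [x, y, z, w].
In Python, from bench import r gives the robot as it stands.
- The arm moves only by the tool arm_command, never from a script. Its arguments are lists of equal length, an entry for each row: "xyz": the shift along the world's x, y, z in m, a list of three; "rot": the turn, a rotation vector about the world's x, y, z in rad, a list of three. In form: {"xyz": [[tx, ty, tz], ...], "rot": [[ax, ay, az], ...]}. A call has 1 to 20 rows; each row is the pose to reach, as a shift and turn from the pose commanded when the call began; what a row does not reach only later rows make up. A row lasts 1/12 s, in which the tool goes at most 41.7 mm and 7.16 degrees, less where a joint would pass 70% of its speed; a pose out of reach is approached as far as the arm can. A call with a gripper value outside its range is refused whole. "grip" is the opening, from 0 (shut) to 1 (fully open), set as the call begins (left out, the last holds). The fingers move at their own pace and stop on an object; "squeeze" is the grip in N (left out, the last holds). Time passes only in rows, so rows that repeat a pose let the fingers close. It gives the time, the measured TCP pose, the force, the opening and the grip force at its end, in the units of the state.
- r.read_state(): the state, without advancing time (a new reading comes with each control period).
- r.camera(name): name is "side" or "top" or "wrist"; returns the picture (480x640x3 uint8, red, green, blue); there is no depth.
- r.camera_model(name): a dict with "fx", "fy", "cx", "cy" (pixels), "T" (4x4, takes a point from camera to world coordinates). Camera axes: x right, y up, looking along -z (the intrinsics and any distortion apply to the point x, -y, -z); pixel columns grow to the right and rows downward; lengths in m; the calibration is good to about 2 mm. A picture is of the moment at which its call begins: read the wrist's pose just before it. camera_model takes no time and is no camera call; for the wrist camera it gives the pose at the moment of the call.
- r.close_job(): hands the job in; it is judged then, once.
Trained networks look in the newest picture that a camera, given by its name, has taken for a name from the list of things; names that differ only in an ending like _2 or _b are one class to them, and where a whole thing is asked for, a point or a joint stands for the part that bears it (a point fixed in the world has none). Each returns a list of dicts, best first, with "conf" (0 to 1); they miss things now and then, are a little off and sometimes report something else, mostly with a low value. They report only what shows in the picture. A call takes as long as a camera call. They do not tell look-alikes from the thing itself.
- r.look_for(label, camera): "at" ([x, y, z] in m, in the coordinates of the camera as it stood for that picture, good to about 4 mm: the middle of the surface that is visible of it).
- r.spot_point(label, camera): "at" ([x, y, z] in m, in the coordinates of the camera as it stood for that picture, good to about 4 mm: a listed point, or the origin of a listed thing).
The state is a dict: "time": time; "joint_positions": joint angles; "joint_vel": joint speeds; "joint_torque": joint torques, N m; "ee_pos": TCP position; "eef_rot": TCP orientation; "ft_force": force on the tool from outside, world axes, zero at the start; "torque": the same for the moment, N m; "width": finger opening in m; "grip_force": force on a finger pad.
Only numpy, scipy, OpenCV 4.12 (cv2) and the standard library are available. Lean on these libraries where they do the work, as an engineer would, in place of code of your own. Each camera call takes 0.05 s, during which the arm holds its last target. There are 200 camera calls.

TASK

Load the parts tumbler with every chunky wooden wheel lying on the bench. First work its tight plug loose: while it is still in the port twist it a good 30 degrees anticlockwise (seen from above), then a good 30 degrees clockwise of straight, going on to and fro while pulling gently until it comes free, and stand it upright in the steel dish. Then gather all the wheels in the level chute, tip the chute by its handle so that they slide down into the drum, and let the chute back down level, knocking nothing else over.

Things in the scene. Friction and masses are not known exactly. Their poses are not given: they have to be found in the camera images.
- tumbler: the fixed parts tumbler: a clear square drum 180 x 180 mm with a 26 mm thick grey lid whose top is 135 mm above the bench. Origin: centre of its underside, on the bench, straight below the port; z up; +y is the side on which the chute lies (hinge, chute and handle lie along its +y axis). A shallow cone on the drum floor spreads them; a wheel is in the drum when it has fallen below the lid
- port (a point): centre of the round port's mouth in the lid's top, 135 mm above the bench; 76 mm across, 26 mm deep; three sprung rubber pads in its wall squeeze the plug. Clear guard walls 45 mm high stand on the lid 60 mm from this point on the tumbler's +x, -x and -y sides; the chute's side is open
- plug: black plug, 160 g, in the port at the start. Rubber body 72 mm across, 26 mm tall; flange 84 mm across, 8 mm thick, resting on the lid; upright grip fin 64 mm long (its x), 16 mm thick (y), from z = 34 to 70 mm. Origin: centre of its underside. At the start its x lies along the tumbler's x. A straight pull takes ~20 N, twisting ~0.6 N m; while turning it rises easily. Out once raised 26 mm
- plug_mark (a point): a point at one end of the fin, in the plug's frame at (30, 0, 55) mm; its y in the tumbler's frame is 30 mm times the sine of the twist (positive: anticlockwise from above)
- dish: a fixed round steel dish on the bench for the plug, 112 mm across, inner width 105 mm, floor 4 mm above the bench, rim 10 mm high. Origin: centre of its underside
- chute (a joint): tilt of the aluminium chute about its hinge beside the port, rad: 0 = level, resting; positive = outer end raised; stop at 1.0. It falls back by its own weight (about 350 g) if let go. Smooth metal: wheels slide from about 0.3, and quickly from 0.6
- chute_hinge (a point): the chute's hinge, at its floor's open inner end, 48 mm along the tumbler's +y from the port's centre and 16 mm above the lid (151 mm above the bench); the axis is the tumbler's x
- chute_mid (a point): the middle of the chute's floor, 110 mm out from the hinge. The floor is 220 mm long (along this frame's y, outwards) and 58 mm wide inside (x); the side walls and the outer end wall are 15 mm high; the inner end is open. z is normal to the floor; the frame tilts with the chute
- chute_handle (a point): the middle of the chute's round black handle bar, 14 mm thick and 56 mm long across the chute (along its x), 262 mm out from the hinge and 8 mm above the floor's plane; 35 mm of free space between the bar and the end wall for a finger
- wheel1: rough wooden wheel, a plain chunky cylinder 34 mm across and 26 mm tall, about 30 g, with a small dark bore mark on top, at the start standing flat on the bench (it may be absent); origin: centre of its underside, z along its axis
- wheel2: rough wooden wheel, a plain chunky cylinder 34 mm across and 26 mm tall, about 30 g, with a small dark bore mark on top, at the start standing flat on the bench (it may be absent); origin: centre of its underside, z along its axis
- wheel3: rough wooden wheel, a plain chunky cylinder 34 mm across and 26 mm tall, about 30 g, with a small dark bore mark on top, at the start standing flat on the bench (it may be absent); origin: centre of its underside, z along its axis
- wheel4: rough wooden wheel, a plain chunky cylinder 34 mm across and 26 mm tall, about 30 g, with a small dark bore mark on top, at the start standing flat on the bench (it may be absent); origin: centre of its underside, z along its axis
- wheel5: rough wooden wheel, a plain chunky cylinder 34 mm across and 26 mm tall, about 30 g, with a small dark bore mark on top, at the start standing flat on the bench (it may be absent); origin: centre of its underside, z along its axis
- spindle: bystander among the wheels: a slender turned wooden spindle, 40 mm across its foot, 75 mm tall, standing; origin under its foot
- paint_pot: bystander among the wheels: a small lidded pot 42 mm across, 50 mm tall; origin under it
- glue: bystander to the right: a white glue bottle 52 mm across, 150 mm tall; origin under it
Mind the look-alikes: they are no part of the job. What is shaped like the wheel3 but blue is not meant.

How it is judged:
On the way, in this order (a step that is already met when the one before it is completed fails the run):
1. the plug, still in the port, is twisted anticlockwise by at least 0.3 rad from straight (z of plug in the frame of tumbler below 0.131 m and y of plug_mark in the frame of tumbler above 0.009 m), for 0.05 s.
2. the plug, still in the port, is twisted clockwise by at least 0.3 rad from straight (z of plug in the frame of tumbler below 0.131 m and y of plug_mark in the frame of tumbler below -0.009 m), for 0.05 s.
3. the plug stands upright in the dish, let go (horizontal distance between plug and dish below 0.025 m and height (world z) of plug below 0.012 m and angle between plug's own z axis and vertical below 0.12 rad and linear speed of plug below 0.02 m/s and contact force between the fingers and plug below 0.1 N), for 0.2 s.
4. all wheels are gathered at rest in the level chute (one that was knocked into the drum counts too, but not all of them) (value of joint chute below 0.08 rad and ((x of wheel1 in the frame of chute_mid between -0.035 and 0.035 m and y of wheel1 in the frame of chute_mid between -0.115 and 0.115 m and z of wheel1 in the frame of chute_mid between -0.005 and 0.06 m and linear speed of wheel1 below 0.03 m/s) or (x of wheel1 in the frame of tumbler between -0.09 and 0.09 m and y of wheel1 in the frame of tumbler between -0.09 and 0.09 m and z of wheel1 in the frame of tumbler below 0.115 m)) and ((x of wheel2 in the frame of chute_mid between -0.035 and 0.035 m and y of wheel2 in the frame of chute_mid between -0.115 and 0.115 m and z of wheel2 in the frame of chute_mid between -0.005 and 0.06 m and linear speed of wheel2 below 0.03 m/s) or (x of wheel2 in the frame of tumbler between -0.09 and 0.09 m and y of wheel2 in the frame of tumbler between -0.09 and 0.09 m and z of wheel2 in the frame of tumbler below 0.115 m)) and ((x of wheel3 in the frame of chute_mid between -0.035 and 0.035 m and y of wheel3 in the frame of chute_mid between -0.115 and 0.115 m and z of wheel3 in the frame of chute_mid between -0.005 and 0.06 m and linear speed of wheel3 below 0.03 m/s) or (x of wheel3 in the frame of tumbler between -0.09 and 0.09 m and y of wheel3 in the frame of tumbler between -0.09 and 0.09 m and z of wheel3 in the frame of tumbler below 0.115 m)) and ((x of wheel4 in the frame of chute_mid between -0.035 and 0.035 m and y of wheel4 in the frame of chute_mid between -0.115 and 0.115 m and z of wheel4 in the frame of chute_mid between -0.005 and 0.06 m and linear speed of wheel4 below 0.03 m/s) or (x of wheel4 in the frame of tumbler between -0.09 and 0.09 m and y of wheel4 in the frame of tumbler between -0.09 and 0.09 m and z of wheel4 in the frame of tumbler below 0.115 m)) and ((x of wheel5 in the frame of chute_mid between -0.035 and 0.035 m and y of wheel5 in the frame of chute_mid between -0.115 and 0.115 m and z of wheel5 in the frame of chute_mid between -0.005 and 0.06 m and linear speed of wheel5 below 0.03 m/s) or (x of wheel5 in the frame of tumbler between -0.09 and 0.09 m and y of wheel5 in the frame of tumbler between -0.09 and 0.09 m and z of wheel5 in the frame of tumbler below 0.115 m)) and ((x of wheel1 in the frame of chute_mid between -0.035 and 0.035 m and y of wheel1 in the frame of chute_mid between -0.115 and 0.115 m and z of wheel1 in the frame of chute_mid between -0.005 and 0.06 m and linear speed of wheel1 below 0.03 m/s) or (x of wheel2 in the frame of chute_mid between -0.035 and 0.035 m and y of wheel2 in the frame of chute_mid between -0.115 and 0.115 m and z of wheel2 in the frame of chute_mid between -0.005 and 0.06 m and linear speed of wheel2 below 0.03 m/s) or (x of wheel3 in the frame of chute_mid between -0.035 and 0.035 m and y of wheel3 in the frame of chute_mid between -0.115 and 0.115 m and z of wheel3 in the frame of chute_mid between -0.005 and 0.06 m and linear speed of wheel3 below 0.03 m/s) or (x of wheel4 in the frame of chute_mid between -0.035 and 0.035 m and y of wheel4 in the frame of chute_mid between -0.115 and 0.115 m and z of wheel4 in the frame of chute_mid between -0.005 and 0.06 m and linear speed of wheel4 below 0.03 m/s) or (x of wheel5 in the frame of chute_mid between -0.035 and 0.035 m and y of wheel5 in the frame of chute_mid between -0.115 and 0.115 m and z of wheel5 in the frame of chute_mid between -0.005 and 0.06 m and linear speed of wheel5 below 0.03 m/s))), for 0.2 s.
5. the chute is tipped by at least 0.5 rad (value of joint chute above 0.5 rad), for 0.1 s.
At the end, for the whole second after the job is handed in: Every wheel lies at rest in the drum below the lid, the plug stands upright in the dish (centre within 25 mm of the dish's, tilt under 0.12 rad), and the chute is back down within 0.08 rad of level (all of step 3 and x of wheel1 in the frame of tumbler between -0.09 and 0.09 m and y of wheel1 in the frame of tumbler between -0.09 and 0.09 m and z of each of wheel1, wheel2, wheel3, wheel4, wheel5 in the frame of tumbler below 0.115 m and linear speed of each of wheel1, wheel2, wheel3, wheel4, wheel5 below 0.05 m/s and x of wheel2 in the frame of tumbler between -0.09 and 0.09 m and y of wheel2 in the frame of tumbler between -0.09 and 0.09 m and x of wheel3 in the frame of tumbler between -0.09 and 0.09 m and y of wheel3 in the frame of tumbler between -0.09 and 0.09 m and x of wheel4 in the frame of tumbler between -0.09 and 0.09 m and y of wheel4 in the frame of tumbler between -0.09 and 0.09 m and x of wheel5 in the frame of tumbler between -0.09 and 0.09 m and y of wheel5 in the frame of tumbler between -0.09 and 0.09 m and value of joint chute below 0.08 rad); the robot touches nothing.
It fails at once if the spindle is knocked over (angle between spindle's own z axis and vertical above 0.6 rad).
It fails at once if the paint pot is knocked over (angle between paint_pot's own z axis and vertical above 0.6 rad).
It fails at once if the glue bottle is knocked over (angle between glue's own z axis and vertical above 0.6 rad).
Of wheel1, wheel2, wheel3, wheel4, wheel5 only 3 to 5 are there at a start; the rules pass over those that are not, and their reading is None.
At some moment in a run one of wheel1, wheel2, wheel3, wheel4, wheel5 may be knocked a few centimetres aside while the robot is not near it.
Once in a run the grip may slacken for a moment while it holds something.
It also fails if it takes over 210 s, if anything falls off the work surface, if the arm or the gripper's body presses on something with over 40 N, if the wrist force passes 120 N, or if a joint passes its speed limit or range.

## Working session

There is one attempt and no reset: what is moved stays moved. The work goes in short steps, Python scripts to look and compute and a tool call to move; the robot and the scene stay as the last step left them, time stands still between calls to the robot, and variables do not carry over. Pictures are saved under pics/ and viewed, at most 14 in all, crops included, and the job is handed in when it is done.

Besides the shell and the picture viewer there is one more tool, called after ">>>" as name(argument=value, ...), one argument or row to a line, values as JSON. arm_command: Moves the arm, as the interface text tells. Its arguments: {"type":"object","properties":{"xyz":{"type":"array"},"rot":{"type":"array"},"grip":{"type":"number"},"squeeze":{"type":"number"}},"required":["xyz","rot"]}

```bash
ls; mkdir -p pics; cat > h.py <<'E'
from bench import r
import numpy as np, cv2
from scipy.spatial.transform import Rotation as R
def save(c,n):
    im=r.camera(c); cv2.imwrite(f'pics/{n}.png',cv2.cvtColor(im,cv2.COLOR_RGB2BGR)); return im
def w(at,T): return (T@np.r_[at,1])[:3]
def pix(p,m):
    q=np.linalg.inv(m['T'])@np.r_[p,1]; return m['fx']*q[0]/-q[2]+m['cx'], m['fy']*-q[1]/-q[2]+m['cy']
def find(c,labs,pts=(),mc=0.2):
    m=r.camera_model(c)
    for f,ls in((r.look_for,labs),(r.spot_point,pts)):
        for l in ls:
            for d in f(l,c):
                if d['conf']<mc: continue
                p=w(d['at'],m['T']); print(f.__name__,c,l,round(d['conf'],2),p.round(3),np.round(pix(p,m)))
E
python3 - <<'E'
from h import *
for c in('top','side'):
    save(c,c+'0')
    find(c,[],['tumbler','port','plug','plug_mark','dish','chute_hinge','chute_mid','chute_handle','wheel1','spindle','paint_pot','glue'])
print(r.read_state())
E
```

```text
pics
call top tumbler 0.7 [ 0.594 -0.21   0.004] [397. 216.]
call top tumbler 0.61 [0.607 0.1   0.159] [260. 196.]
call top plug 0.63 [ 0.598 -0.208  0.11 ] [403. 202.]
call top plug_mark 0.97 [ 0.621 -0.207  0.17 ] [405. 184.]
call top plug_mark 0.71 [ 0.458 -0.39  -0.002] [477. 270.]
call top dish 0.84 [ 0.429 -0.231  0.004] [411. 284.]
call top dish 0.62 [ 0.619 -0.207  0.17 ] [405. 185.]
call top chute_hinge 0.95 [ 0.599 -0.16   0.153] [383. 197.]
call top chute_mid 0.97 [ 0.601 -0.051  0.156] [331. 197.]
call top chute_handle 0.79 [0.606 0.1   0.161] [260. 196.]
call top wheel1 0.77 [0.648 0.225 0.004] [214. 200.]
call top wheel1 0.65 [0.438 0.239 0.003] [207. 288.]
call top wheel1 0.54 [ 0.36   0.199 -0.002] [225. 321.]
call top wheel1 0.46 [0.552 0.177 0.002] [234. 239.]
call top spindle 0.5 [ 0.531  0.269 -0.002] [195. 249.]
call top paint_pot 0.57 [ 0.54   0.399 -0.   ] [140. 247.]
call top glue 0.72 [ 0.456 -0.39  -0.003] [477. 271.]
call top glue 0.72 [ 0.622 -0.209  0.17 ] [406. 183.]
call side tumbler 0.83 [ 0.595 -0.209 -0.002] [403. 308.]
call side tumbler 0.44 [0.605 
[... 1017 characters left out ...]
_positions': array([-1.13857924,  0.33217693, -0.06468823,  1.46006866,  0.02157493,
        1.34990281, -0.08849958]), 'joint_vel': array([-0.00038315, -0.00318518,  0.00040075, -0.00099591, -0.00071128,
       -0.00090217,  0.00109155]), 'joint_torque': array([-1.40557400e-03, -6.23044753e+01,  2.37613352e-02, -3.90119398e+01,
       -6.11907151e-02,  3.16311198e-02,  9.30713213e-05]), 'ee_pos': array([0.27455821, 0.56150421, 0.22260488]), 'eef_rot': array([ 2.25460180e-01,  9.74252381e-01,  7.09682086e-05, -5.48366816e-06]), 'ft_force': array([-0.24438768,  0.02219642, -0.12630408]), 'torque': array([-0.03327246,  0.02709708,  0.03135525]), 'grip_force': 0.0, 'width': 0.08676400863606992}
```

View pics/top0.png

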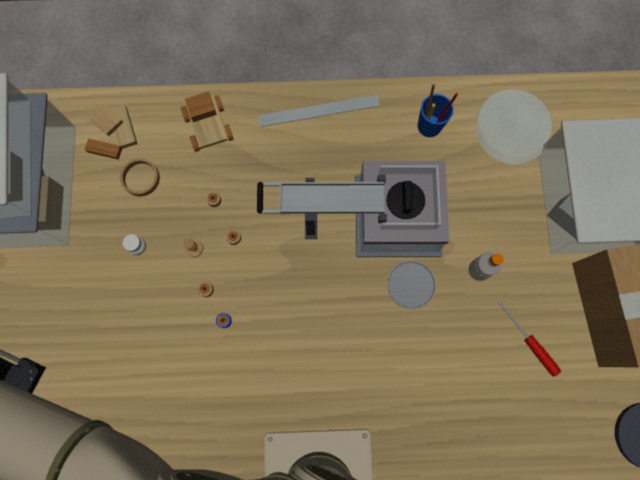

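View pics/side0.png

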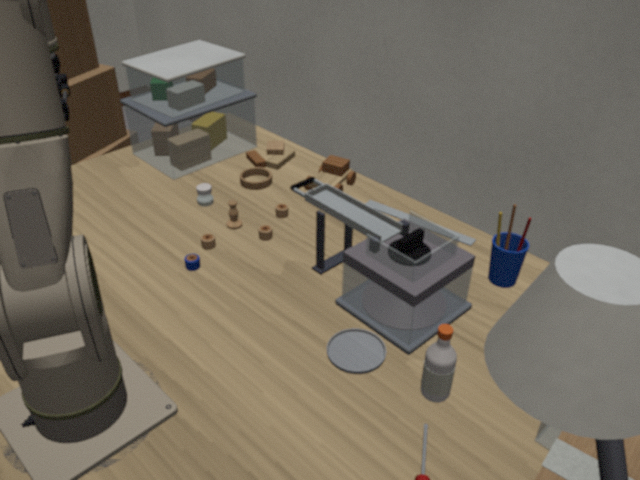

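Three wooden wheels, top px (214,200), (234,237) and (206,289), are wanted. Possible mix-ups are the blue wheel at (224,321), the spindle at (194,246), the white pot at (134,244) and the ring at (139,177). The plug is the black fin at (405,190); nothing else looks like it, the nearest being the blue pen pot at (435,115). I'll move over the plug and check it in a close crop.

>>> arm_command(
  xyz=[
    [0,0,0.04],
    [0,0,0.08],
    [0.32,-0.77,0.13],
    [0.32,-0.77,0.13],
    [0.32,-0.77,0.13],
    [0.32,-0.77,0.13],
    [0.32,-0.77,0.13],
    [0.32,-0.77,0.13],
    [0.32,-0.77,0.13],
    [0.32,-0.77,0.13],
    [0.32,-0.77,0.13],
    [0.32,-0.77,0.13],
    [0.32,-0.77,0.13],
    [0.32,-0.77,0.13],
    [0.32,-0.77,0.13],
    [0.32,-0.77,0.13],
    [0.32,-0.77,0.13],
    [0.32,-0.77,0.13],
    [0.32,-0.77,0.13],
    [0.32,-0.77,0.13],
  ],
  rot=[
    [0,0,0],
    [0,0,0],
    [0,0,-0.12],
    [0,0,-0.24],
    [0,0,-0.36],
    [0,0,-0.48],
    [0,0,-0.6],
    [0,0,-0.72],
    [0,0,-0.84],
    [0,0,-0.96],
    [0,0,-1.08],
    [0,0,-1.2],
    [0,0,-1.32],
    [0,0,-1.44],
    [0,0,-1.56],
    [0,0,-1.68],
    [0,0,-1.8],
    [0,0,-1.92],
    [0,0,-2.04],
    [0,0,-2.16],
  ],
  grip=0.5,
)

```text
time: 2.97
ee_pos: [0.5623, -0.1318, 0.348]
eef_rot: [0.966, 0.258, 0.001, 0.0]
ft_force: [0.8, 0.8, 0.7]
width: 0.0434
grip_force: 0.0
```

>>> arm_command(
  xyz=[
    [0.034,-0.076,0],
    [0.034,-0.076,0],
    [0.034,-0.076,0],
    [0.034,-0.076,0],
    [0.034,-0.076,0],
    [0.034,-0.076,0],
    [0.034,-0.076,0],
    [0.034,-0.076,0],
  ],
  rot=[
    [0,0,-0.12],
    [0,0,-0.24],
    [0,0,-0.36],
    [0,0,-0.48],
    [0,0,-0.556],
    [0,0,-0.556],
    [0,0,-0.556],
    [0,0,-0.556],
  ],
)

```text
time: 3.63
ee_pos: [0.5959, -0.2056, 0.3476]
eef_rot: [1.0, -0.013, 0.0, -0.0]
ft_force: [1.6, 0.1, 0.3]
width: 0.0432
grip_force: 0.0
```

```bash
python3 - <<'E'
from h import *
s=r.read_state(); print(s['ee_pos'],R.from_quat(s['eef_rot']).as_matrix()[:,1],s['joint_positions'].round(2))
save('wrist','w1'); find('wrist',['plug'],['port','plug','plug_mark','dish','chute_hinge','chute_mid'])
m=r.camera_model('wrist');print(np.round(m['T'],3))
for c in('top','side'):
    save(c,c+'1')
    find(c,[],['wheel1','chute_handle'])
E
```

```text
[ 0.59588686 -0.20555964  0.34758548] [-2.58662427e-02 -9.99665409e-01 -8.19975843e-05] [-0.29  0.38  0.79  1.26 -0.26  1.61 -1.15]
call wrist plug 0.74 [ 0.596 -0.208  0.141] [316. 207.]
call wrist plug 0.32 [ 0.481 -0.386  0.014] [455. 272.]
call wrist plug 0.82 [ 0.595 -0.212  0.106] [320. 201.]
call wrist plug_mark 0.89 [ 0.627 -0.205  0.169] [313. 176.]
call wrist plug_mark 0.32 [0.556 0.181 0.002] [ 16. 225.]
call wrist dish 0.83 [ 0.423 -0.227 -0.001] [333. 311.]
call wrist chute_hinge 0.71 [ 0.594 -0.159  0.154] [262. 213.]
call wrist chute_mid 0.78 [ 0.598 -0.046  0.149] [139. 210.]
[[-0.029  0.966  0.255  0.665]
 [-1.    -0.028 -0.008 -0.208]
 [-0.001 -0.256  0.967  0.51 ]
 [ 0.     0.     0.     1.   ]]
call top wheel1 0.77 [ 0.36   0.197 -0.002] [226. 321.]
call top wheel1 0.61 [0.553 0.179 0.   ] [233. 239.]
call top wheel1 0.46 [0.648 0.226 0.004] [213. 200.]
call top chute_handle 0.91 [0.604 0.102 0.159] [259. 198.]
call side wheel1 0.75 [ 0.435  0.246 -0.002] [207. 246.]
call side wheel1 0.71 [0.362 0.202 0.   ] [192. 267.]
call side wheel1 0.61 [0.65  0.227 0.005] [282. 213.]
call side chute_handle 0.86 [0.606 0.102 0.156] [302. 184.]
call side chute_handle 0.56 [0.649 0.225 0.005] [282. 214.]
```

View pics/w1.png

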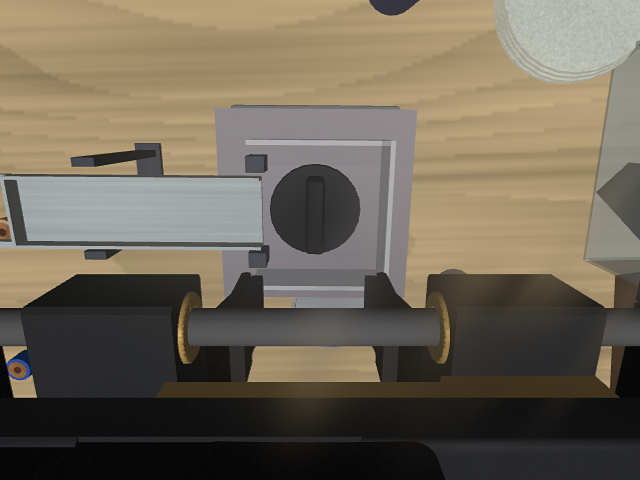

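View pics/top1.png

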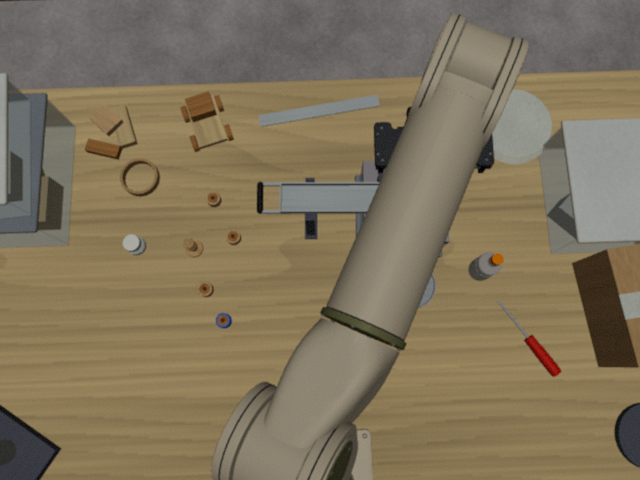

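The wrist view shows the plug's flange centred at (315,209), with its fin upright between the fingers at (245–385,300). The top view shows only three wooden wheels plus the blue one, with none hidden by the arm. Descending.

>>> arm_command(
  xyz=[
    [0,-0.002,-0.04],
    [0,-0.002,-0.08],
    [0,-0.002,-0.12],
    [0,-0.002,-0.15],
    [0,-0.002,-0.17],
    [0,-0.002,-0.185],
    [0,-0.002,-0.197],
    [0,-0.002,-0.197],
    [0,-0.002,-0.197],
  ],
  rot=[
    [0,0,0],
    [0,0,0],
    [0,0,0],
    [0,0,0],
    [0,0,0],
    [0,0,0],
    [0,0,0],
    [0,0,0],
    [0,0,0],
  ],
)

```text
time: 5.08
ee_pos: [0.5959, -0.2079, 0.1506]
eef_rot: [1.0, -0.015, -0.0, 0.0]
ft_force: [0.1, -0.4, 0.7]
width: 0.0434
grip_force: 0.0
```

>>> arm_command(
  xyz=[
    [0,0,0],
    [0,0,0],
    [0,0,0],
    [0,0,0],
    [0,0,0],
    [0,0,0],
    [0,0,0],
    [0,0,0],
  ],
  rot=[
    [0,0,0],
    [0,0,0],
    [0,0,0],
    [0,0,0],
    [0,0,0],
    [0,0,0],
    [0,0,0],
    [0,0,0],
  ],
  grip=0,
  squeeze=60,
)

```text
time: 5.75
ee_pos: [0.5961, -0.2069, 0.1509]
eef_rot: [1.0, -0.014, 0.0, -0.001]
ft_force: [-2.3, 4.0, 5.8]
width: 0.0154
grip_force: 60.0
```

>>> arm_command(
  xyz=[
    [0,0,0],
    [0,0,0],
    [0,0,0],
    [0,0,0],
    [0,0,0],
    [0,0,0],
    [0,0,0],
    [0,0,0],
  ],
  rot=[
    [0,0,0.1],
    [0,0,0.2],
    [0,0,0.3],
    [0,0,0.4],
    [0,0,0.5],
    [0,0,0.6],
    [0,0,0.6],
    [0,0,0.6],
  ],
)

```text
time: 6.42
ee_pos: [0.5957, -0.2075, 0.1508]
eef_rot: [0.959, 0.282, 0.0, -0.0]
ft_force: [-3.8, 3.7, 6.0]
width: 0.0152
grip_force: 60.0
```

```bash
python3 - <<'E'
from h import *
s=r.read_state(); print(s['ee_pos'],R.from_quat(s['eef_rot']).as_matrix()[:,1],s['torque'],s['joint_positions'].round(2))
save('wrist','w2'); find('wrist',[],['plug','plug_mark'])
E
```

```text
[ 0.59568606 -0.20749171  0.15083586] [ 5.40972172e-01 -8.41040098e-01 -8.13794895e-04] [0.77951757 0.88424834 0.05018458] [-0.2   0.44  0.62  1.57 -0.27  1.22 -0.54]
call wrist plug 0.67 [ 0.593 -0.212  0.108] [319. 272.]
call wrist plug_mark 0.58 [ 0.62  -0.196  0.171] [324. 250.]
```

View pics/w2.png

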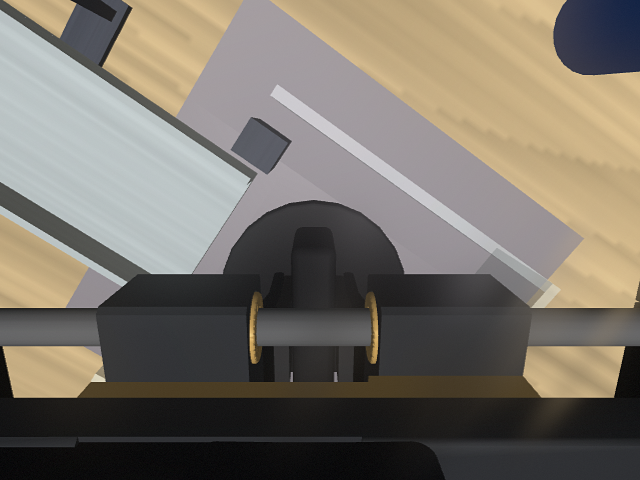

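The fin at (315,300) has turned with the fingers relative to the lid, so the plug is about 0.57 rad anticlockwise. Next is the clockwise twist.

>>> arm_command(
  xyz=[
    [0,0,0],
    [0,0,0],
    [0,0,0],
    [0,0,0],
    [0,0,0],
    [0,0,0],
    [0,0,0],
    [0,0,0],
    [0,0,0],
    [0,0,0],
    [0,0,0],
    [0,0,0],
    [0,0,0],
    [0,0,0],
  ],
  rot=[
    [0,0,-0.1],
    [0,0,-0.2],
    [0,0,-0.3],
    [0,0,-0.4],
    [0,0,-0.5],
    [0,0,-0.6],
    [0,0,-0.7],
    [0,0,-0.8],
    [0,0,-0.9],
    [0,0,-1.0],
    [0,0,-1.1],
    [0,0,-1.2],
    [0,0,-1.2],
    [0,0,-1.2],
  ],
)

```text
time: 7.73
ee_pos: [0.5962, -0.208, 0.1509]
eef_rot: [0.951, -0.308, 0.0, 0.0]
ft_force: [-0.3, 2.2, 4.1]
width: 0.0159
grip_force: 60.0
```

```bash
python3 - <<'E'
from h import *
s=r.read_state(); print(s['ee_pos'],R.from_quat(s['eef_rot']).as_matrix()[:,1],s['torque'],s['joint_positions'].round(2))
save('wrist','w3'); find('wrist',[],['plug','plug_mark'])
E
```

```text
[ 0.59616657 -0.20802109  0.150883  ] [-5.86162994e-01 -8.10193147e-01  9.55447623e-05] [ 0.44300424  0.15453135 -0.15014051] [-0.37  0.51  0.86  1.57 -0.4   1.25 -1.64]
call wrist plug 0.75 [ 0.594 -0.209  0.107] [317. 264.]
call wrist plug_mark 0.61 [ 0.619 -0.226  0.171] [318. 243.]
call wrist plug_mark 0.45 [ 0.458 -0.386  0.002] [596. 230.]
```

>>> arm_command(
  xyz=[
    [0,0,0],
    [0,0,0.001],
    [0,0,0.002],
    [0,0,0.003],
    [0,0,0.004],
    [0,0,0.005],
    [0,0,0.006],
    [0,0,0.007],
    [0,0,0.008],
    [0,0,0.009],
    [0,0,0.01],
    [0,0,0.01],
  ],
  rot=[
    [0,0,0.1],
    [0,0,0.2],
    [0,0,0.3],
    [0,0,0.4],
    [0,0,0.5],
    [0,0,0.6],
    [0,0,0.7],
    [0,0,0.8],
    [0,0,0.9],
    [0,0,1.0],
    [0,0,1.1],
    [0,0,1.2],
  ],
)

```text
time: 8.88
ee_pos: [0.5951, -0.2075, 0.1594]
eef_rot: [0.959, 0.285, -0.001, -0.001]
ft_force: [-0.8, 2.2, -2.5]
width: 0.0177
grip_force: 54.9
```

>>> arm_command(
  xyz=[
    [0,0,0],
    [0,0,0.001],
    [0,0,0.002],
    [0,0,0.003],
    [0,0,0.004],
    [0,0,0.005],
    [0,0,0.006],
    [0,0,0.007],
    [0,0,0.008],
    [0,0,0.009],
    [0,0,0.01],
    [0,0,0.01],
  ],
  rot=[
    [0,0,-0.1],
    [0,0,-0.2],
    [0,0,-0.3],
    [0,0,-0.4],
    [0,0,-0.5],
    [0,0,-0.6],
    [0,0,-0.7],
    [0,0,-0.8],
    [0,0,-0.9],
    [0,0,-1.0],
    [0,0,-1.1],
    [0,0,-1.2],
  ],
)

```text
time: 9.88
ee_pos: [0.5949, -0.2074, 0.1693]
eef_rot: [0.951, -0.31, -0.001, 0.0]
ft_force: [0.1, 1.0, -1.5]
width: 0.0157
grip_force: 60.0
```

```bash
python3 - <<'E'
from h import *
s=r.read_state(); print(s['ee_pos'],R.from_quat(s['eef_rot']).as_matrix()[:,1],s['torque'],s['joint_positions'].round(2))
save('wrist','w4'); find('wrist',[],['plug','plug_mark'])
save('side','s4'); find('side',[],['plug','plug_mark'])
E
```

```text
[ 0.59488146 -0.20736677  0.16929895] [-0.58934243 -0.80788269  0.0010322 ] [0.39892775 0.58985824 0.46294681] [-0.37  0.49  0.86  1.55 -0.38  1.28 -1.66]
call wrist plug 0.93 [ 0.594 -0.209  0.124] [317. 260.]
call wrist plug_mark 0.97 [ 0.62  -0.226  0.188] [314. 237.]
call side plug 0.7 [ 0.595 -0.209  0.124] [408. 258.]
call side plug_mark 0.67 [ 0.623 -0.229  0.18 ] [429. 233.]
```

>>> arm_command(
  xyz=[
    [0,0,0],
    [0,0,0.001],
    [0,0,0.002],
    [0,0,0.003],
    [0,0,0.004],
    [0,0,0.005],
    [0,0,0.006],
    [0,0,0.007],
    [0,0,0.008],
    [0,0,0.009],
    [0,0,0.01],
    [0,0,0.011],
    [0,0,0.012],
    [0,0,0.014],
    [0,0,0.016],
    [0,0,0.018],
    [0,0,0.02],
    [0,0,0.03],
    [0,0,0.03],
  ],
  rot=[
    [0,0,0.1],
    [0,0,0.2],
    [0,0,0.3],
    [0,0,0.4],
    [0,0,0.5],
    [0,0,0.6],
    [0,0,0.7],
    [0,0,0.8],
    [0,0,0.9],
    [0,0,1.0],
    [0,0,1.1],
    [0,0,1.2],
    [0,0,1.1],
    [0,0,1.0],
    [0,0,0.9],
    [0,0,0.8],
    [0,0,0.7],
    [0,0,0.63],
    [0,0,0.63],
  ],
)

```text
time: 11.77
ee_pos: [0.5969, -0.2087, 0.2026]
eef_rot: [1.0, -0.0, 0.002, 0.001]
ft_force: [-0.1, -0.0, -1.6]
width: 0.0157
grip_force: 59.8
```

```bash
python3 - <<'E'
from h import *
s=r.read_state(); print(s['ee_pos'],R.from_quat(s['eef_rot']).as_matrix()[:,1],s['ft_force'],s['width'])
save('wrist','w5'); find('wrist',[],['plug','plug_mark','dish'])
save('side','s5'); find('side',[],['plug','plug_mark','dish'])
E
```

```text
[ 0.59694595 -0.20874231  0.20256257] [-3.16316181e-04 -9.99998708e-01  1.57624365e-03] [-0.1370107  -0.02010071 -1.5851663 ] 0.015749111507839007
call wrist plug 0.93 [ 0.594 -0.212  0.159] [320. 268.]
call wrist plug_mark 0.76 [ 0.628 -0.212  0.217] [322. 234.]
call wrist dish 0.46 [ 0.596 -0.155  0.151] [217. 260.]
call side plug 0.79 [ 0.593 -0.212  0.157] [411. 245.]
call side plug_mark 0.56 [ 0.63  -0.213  0.212] [426. 214.]
call side dish 0.85 [ 0.429 -0.228  0.001] [355. 352.]
```

View pics/s5.png

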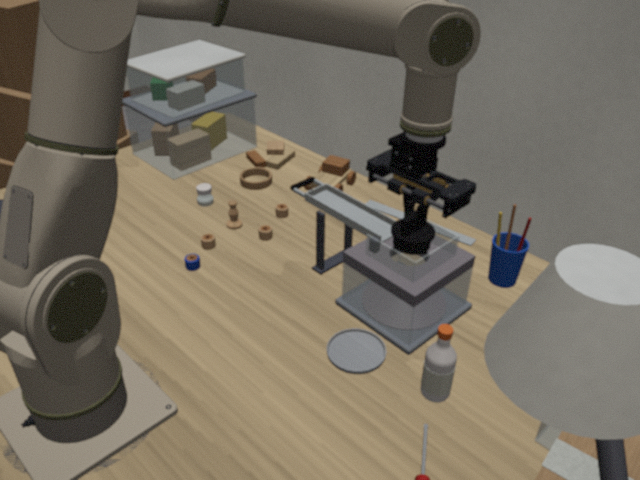

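The plug is clear of the lid at (413,235) in the fingers, and the dish at (357,351) is empty. Carrying the plug to the dish.

>>> arm_command(
  xyz=[
    [0,0,0.02],
    [0,0,0.04],
    [0,0,0.055],
    [-0.03,-0.003,0.055],
    [-0.06,-0.006,0.055],
    [-0.09,-0.009,0.055],
    [-0.12,-0.012,0.055],
    [-0.15,-0.015,0.055],
    [-0.167,-0.017,0.055],
    [-0.167,-0.017,0.03],
    [-0.167,-0.017,0],
    [-0.167,-0.017,-0.03],
    [-0.167,-0.017,-0.06],
    [-0.167,-0.017,-0.09],
    [-0.167,-0.017,-0.11],
    [-0.167,-0.017,-0.11],
    [-0.167,-0.017,-0.11],
  ],
  rot=[
    [0,0,0],
    [0,0,0],
    [0,0,0],
    [0,0,0],
    [0,0,0],
    [0,0,0],
    [0,0,0],
    [0,0,0],
    [0,0,0],
    [0,0,0],
    [0,0,0],
    [0,0,0],
    [0,0,0],
    [0,0,0],
    [0,0,0],
    [0,0,0],
    [0,0,0],
  ],
)

```text
time: 13.58
ee_pos: [0.4282, -0.225, 0.0904]
eef_rot: [1.0, 0.0, -0.001, 0.0]
ft_force: [0.7, 0.1, -1.5]
width: 0.0154
grip_force: 59.8
```

```bash
python3 - <<'E'
from h import *
s=r.read_state(); print(s['ee_pos'],s['ft_force'],s['width'])
save('wrist','w6'); find('wrist',[],['plug','plug_mark','dish'])
save('side','s6'); find('side',[],['plug','plug_mark','dish'])
E
```

```text
[ 0.4282309  -0.22503897  0.09035957] [ 0.73164684  0.10960949 -1.53354765] 0.015422193209185142
call wrist plug 0.82 [ 0.426 -0.228  0.046] [318. 267.]
call wrist plug_mark 0.93 [ 0.459 -0.229  0.109] [324. 238.]
call side plug 0.61 [ 0.43  -0.227  0.048] [356. 333.]
call side plug_mark 0.7 [ 0.465 -0.231  0.103] [372. 302.]
call side dish 0.85 [ 0.427 -0.227  0.001] [353. 352.]
```

>>> arm_command(
  xyz=[
    [0,0,-0.015],
    [0,0,-0.03],
    [0,0,-0.036],
    [0,0,-0.04],
    [0,0,-0.042],
    [0,0,-0.042],
    [0,0,-0.042],
  ],
  rot=[
    [0,0,0],
    [0,0,0],
    [0,0,0],
    [0,0,0],
    [0,0,0],
    [0,0,0],
    [0,0,0],
  ],
)

```text
time: 14.57
ee_pos: [0.4292, -0.225, 0.049]
eef_rot: [1.0, 0.0, 0.0, 0.0]
ft_force: [0.0, 0.1, -1.9]
width: 0.0159
grip_force: 59.8
```

>>> arm_command(
  xyz=[
    [0,0,-0.001],
    [0,0,-0.002],
    [0,0,-0.003],
    [0,0,-0.003],
  ],
  rot=[
    [0,0,0],
    [0,0,0],
    [0,0,0],
    [0,0,0],
  ],
)

```text
time: 14.9
ee_pos: [0.4297, -0.2247, 0.0477]
eef_rot: [1.0, 0.0, 0.001, -0.001]
ft_force: [-11.8, 7.5, 33.1]
width: 0.0156
grip_force: 59.9
```

>>> arm_command(
  xyz=[
    [0,0,0.002],
    [0,0,0.002],
    [0,0,0.002],
  ],
  rot=[
    [0,0,0],
    [0,0,0],
    [0,0,0],
  ],
)

```text
time: 15.15
ee_pos: [0.4294, -0.2249, 0.0478]
eef_rot: [1.0, 0.0, 0.001, 0.0]
ft_force: [0.1, 0.3, 1.6]
width: 0.0154
grip_force: 59.9
```

>>> arm_command(
  xyz=[
    [0,0,0],
    [0,0,0],
    [0,0,0],
    [0,0,0],
    [0,0,0],
    [0,0,0],
  ],
  rot=[
    [0,0,0],
    [0,0,0],
    [0,0,0],
    [0,0,0],
    [0,0,0],
    [0,0,0],
  ],
  grip=0.6,
  squeeze=15,
)

```text
time: 15.65
ee_pos: [0.4288, -0.2249, 0.0474]
eef_rot: [1.0, 0.0, -0.0, 0.0]
ft_force: [0.6, -0.8, 0.1]
width: 0.0475
grip_force: 0.0
```

>>> arm_command(
  xyz=[
    [0,0,0.02],
    [0,0,0.05],
    [0,0,0.09],
    [0,0,0.13],
    [0,0,0.17],
    [0,0,0.21],
    [-0.02,0.04,0.21],
    [-0.02,0.08,0.21],
    [-0.02,0.12,0.21],
    [-0.02,0.16,0.21],
    [-0.02,0.2,0.21],
    [-0.02,0.24,0.21],
    [-0.02,0.28,0.21],
    [-0.02,0.32,0.21],
    [-0.02,0.36,0.21],
    [-0.02,0.4,0.21],
    [-0.02,0.4,0.21],
  ],
  rot=[
    [0,0,0],
    [0,0,0],
    [0,0,0],
    [0,0,0],
    [0,0,0],
    [0,0,0],
    [0,0,0],
    [0,0,0],
    [0,0,0],
    [0,0,0],
    [0,0,0],
    [0,0,0],
    [0,0,0],
    [0,0,0],
    [0,0,0],
    [0,0,0],
    [0,0,0],
  ],
)

```text
time: 17.07
ee_pos: [0.4072, 0.1826, 0.2569]
eef_rot: [1.0, 0.005, -0.0, -0.0]
ft_force: [-0.7, 1.3, -0.6]
width: 0.052
grip_force: 0.0
```

```bash
python3 - <<'E'
from h import *
s=r.read_state(); print(s['ee_pos'],R.from_quat(s['eef_rot']).as_matrix()[:,1],s['width'],s['joint_positions'].round(2))
save('side','s7'); find('side',[],['plug','plug_mark','dish','wheel1'])
save('wrist','w7'); find('wrist',[],['wheel1','spindle','chute_handle','paint_pot'])
E
```

```text
[0.40717561 0.18256067 0.25690975] [ 9.83106551e-03 -9.99951364e-01 -7.87692312e-04] 0.0519563130471634 [-0.77 -0.1   0.23  1.86  0.02  1.38 -2.1 ]
call side plug 0.67 [ 0.425 -0.228  0.005] [353. 352.]
call side plug_mark 0.73 [ 0.467 -0.227  0.059] [369. 319.]
call side plug_mark 0.32 [ 0.593 -0.211 -0.005] [402. 310.]
call side dish 0.85 [ 0.43  -0.229  0.   ] [355. 352.]
call side wheel1 0.75 [ 0.436  0.243 -0.001] [208. 246.]
call side wheel1 0.74 [0.559 0.184 0.001] [265. 235.]
call side wheel1 0.58 [ 0.649  0.226 -0.   ] [281. 215.]
call side wheel1 0.58 [ 0.36   0.201 -0.   ] [192. 268.]
call wrist wheel1 0.93 [0.362 0.205 0.006] [285. 243.]
call wrist wheel1 0.91 [ 0.43   0.242 -0.002] [249. 178.]
call wrist spindle 0.93 [0.53  0.274 0.002] [210.  75.]
```

View pics/w7.png

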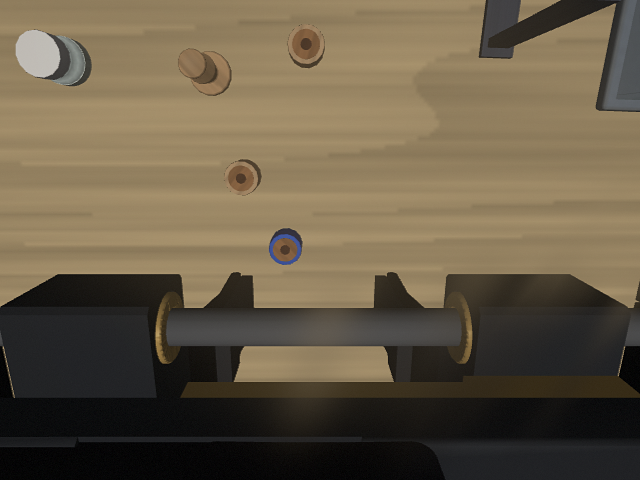

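View pics/s7.png

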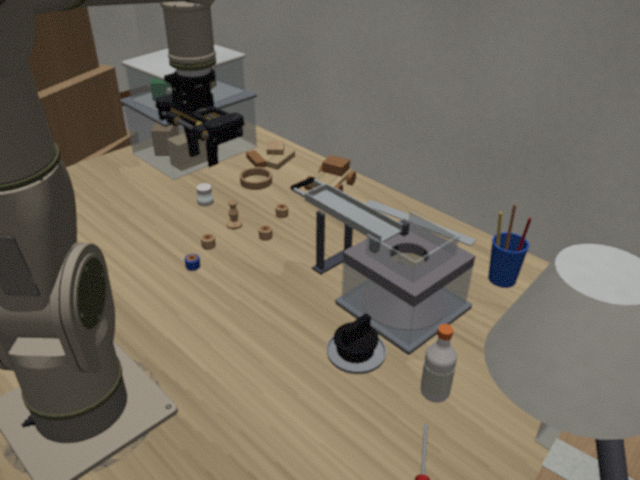

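The plug stands in the dish at (356,340), the spindle is upright at (205,70), and the blue decoy is at (285,247). Wheel A is the plain wooden one at (240,177). Fetching wheel A at (0.435, 0.242).

>>> arm_command(
  xyz=[
    [0.014,0.03,0],
    [0.028,0.059,-0.01],
    [0.028,0.059,-0.05],
    [0.028,0.059,-0.09],
    [0.028,0.059,-0.13],
    [0.028,0.059,-0.17],
    [0.028,0.059,-0.2],
    [0.028,0.059,-0.225],
    [0.028,0.059,-0.24],
    [0.028,0.059,-0.25],
    [0.028,0.059,-0.252],
    [0.028,0.059,-0.252],
    [0.028,0.059,-0.252],
  ],
  rot=[
    [0,0,0],
    [0,0,0],
    [0,0,0],
    [0,0,0],
    [0,0,0],
    [0,0,0],
    [0,0,0],
    [0,0,0],
    [0,0,0],
    [0,0,0],
    [0,0,0],
    [0,0,0],
    [0,0,0],
  ],
  grip=0.7,
)

```text
time: 18.65
ee_pos: [0.4376, 0.2346, 0.0065]
eef_rot: [1.0, 0.0, 0.001, -0.0]
ft_force: [-0.8, 0.5, -0.2]
width: 0.0606
grip_force: 0.0
```

```bash
python3 - <<'E'
from h import *
s=r.read_state(); print(s['ee_pos'],s['ft_force'],s['width'],s['joint_positions'].round(2))
save('wrist','w8'); find('wrist',['wheel1'],['wheel1'])
E
```

```text
[0.4375944  0.23458242 0.00653732] [-0.84729646  0.48659861 -0.16096295] 0.060581321911327916 [-0.77  0.3   0.21  2.02 -0.08  0.83 -2.09]
call wrist wheel1 0.63 [0.445 0.242 0.026] [293. 297.]
call wrist wheel1 0.59 [0.546 0.186 0.026] [466.   4.]
call wrist wheel1 0.84 [0.555 0.182 0.001] [456.  -4.]
call wrist wheel1 0.72 [0.431 0.246 0.001] [289. 304.]
```

View pics/w8.png

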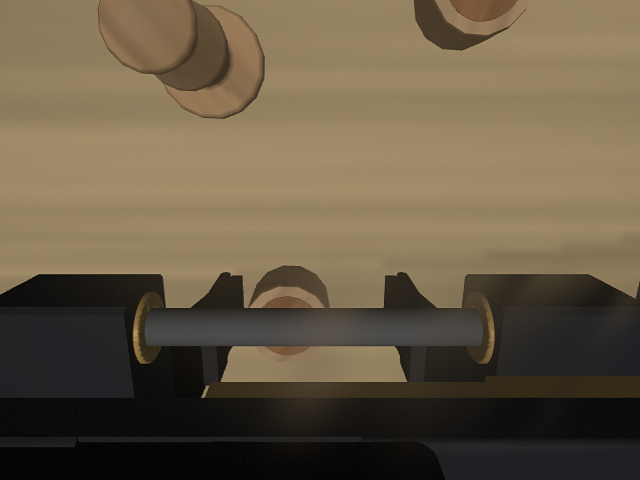

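Wheel A sits between the fingers at (290,310), about 8 mm to the left of centre, so I'll centre on it and close.

>>> arm_command(
  xyz=[
    [-0.003,0.004,-0.001],
    [-0.003,0.008,-0.002],
    [-0.003,0.008,-0.002],
  ],
  rot=[
    [0,0,0],
    [0,0,0],
    [0,0,0],
  ],
)

```text
time: 19.05
ee_pos: [0.4336, 0.2434, 0.0036]
eef_rot: [1.0, 0.001, 0.0, -0.0]
ft_force: [-0.5, -0.5, -0.5]
width: 0.061
grip_force: 0.0
```

>>> arm_command(
  xyz=[
    [0,0,0],
    [0,0,0],
    [0,0,0],
    [0,0,0],
    [0,0,0],
    [0,0,0],
    [0,0,0.02],
    [0,0,0.05],
    [0,0,0.09],
    [0,0,0.13],
    [0,0,0.17],
    [0,0,0.21],
    [0,0,0.25],
    [0,0,0.25],
  ],
  rot=[
    [0,0,0],
    [0,0,0],
    [0,0,0],
    [0,0,0],
    [0,0,0],
    [0,0,0],
    [0,0,0],
    [0,0,0],
    [0,0,0],
    [0,0,0],
    [0,0,0],
    [0,0,0],
    [0,0,0],
    [0,0,0],
  ],
  grip=0,
  squeeze=25,
)

```text
time: 20.22
ee_pos: [0.4364, 0.2437, 0.2614]
eef_rot: [1.0, 0.0, 0.004, -0.004]
ft_force: [1.5, 0.2, -0.3]
width: 0.0333
grip_force: 25.0
```

>>> arm_command(
  xyz=[
    [0.02,-0.03,0],
    [0.033,-0.066,0],
    [0.049,-0.102,0],
    [0.065,-0.139,0],
    [0.081,-0.176,0],
    [0.098,-0.212,0],
    [0.114,-0.25,0],
    [0.13,-0.286,0],
    [0.147,-0.323,0],
    [0.164,-0.364,0],
    [0.164,-0.364,-0.03],
    [0.164,-0.364,-0.06],
    [0.164,-0.364,-0.08],
    [0.164,-0.364,-0.08],
    [0.164,-0.364,-0.08],
  ],
  rot=[
    [0,0,0],
    [0,0,0],
    [0,0,0],
    [0,0,-0.028],
    [0,0,-0.028],
    [0,0,-0.028],
    [0,0,-0.028],
    [0,0,-0.028],
    [0,0,-0.028],
    [0,0,-0.028],
    [0,0,-0.028],
    [0,0,-0.028],
    [0,0,-0.028],
    [0,0,-0.028],
    [0,0,-0.028],
  ],
)

```text
time: 21.47
ee_pos: [0.5973, -0.1217, 0.1729]
eef_rot: [1.0, -0.014, -0.001, 0.0]
ft_force: [-0.0, 0.4, 0.4]
width: 0.0334
grip_force: 25.0
```

```bash
python3 - <<'E'
from h import *
s=r.read_state(); print(s['ee_pos'],s['ft_force'],s['width'],s['joint_positions'].round(2),R.from_quat(s['eef_rot']).as_matrix()[:,1])
save('wrist','w9'); find('wrist',[],['wheel1','chute_mid','chute_hinge'])
save('side','s9'); find('side',[],['wheel1'])
E
```

```text
[ 0.5972737  -0.1217343   0.17288344] [-0.01742583  0.4039703   0.38483515] 0.03344211800951407 [-0.31  0.36  0.55  1.6  -0.2   1.24 -1.32] [-2.72598193e-02 -9.99628370e-01  1.57388333e-04]
call wrist wheel1 0.77 [ 0.594 -0.122  0.171] [315. 300.]
call wrist wheel1 0.26 [ 0.6   -0.05   0.154] [164. 279.]
call wrist chute_mid 0.91 [ 0.599 -0.05   0.151] [168. 278.]
call wrist chute_hinge 0.82 [ 0.594 -0.157  0.156] [388. 285.]
call side wheel1 0.67 [0.65  0.227 0.003] [281. 214.]
call side wheel1 0.63 [0.555 0.186 0.   ] [263. 236.]
call side wheel1 0.57 [ 0.361  0.201 -0.001] [192. 268.]
call side wheel1 0.24 [ 0.595 -0.161  0.149] [390. 237.]
```

View pics/w9.png

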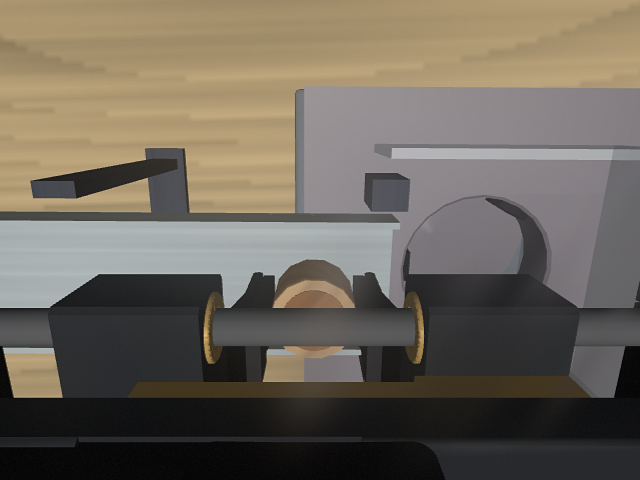

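Wheel A is held over the chute at (315,300), just inside the open inner end at column 395. Lowering and releasing.

>>> arm_command(
  xyz=[
    [0.002,0.004,-0.006],
    [0.002,0.004,-0.012],
    [0.002,0.004,-0.016],
    [0.002,0.004,-0.017],
    [0.002,0.004,-0.017],
  ],
  rot=[
    [0,0,0],
    [0,0,0],
    [0,0,0],
    [0,0,0],
    [0,0,0],
  ],
)

```text
time: 22.18
ee_pos: [0.5995, -0.1178, 0.1558]
eef_rot: [1.0, -0.014, -0.001, 0.0]
ft_force: [-0.3, 0.3, -0.7]
width: 0.0333
grip_force: 25.0
```

>>> arm_command(
  xyz=[
    [0,0,0],
    [0,0,0],
    [0,0,0],
    [0,0,0],
    [0,0,0.02],
    [0,0,0.05],
    [0,0,0.09],
    [0,0,0.1],
    [0,0,0.1],
  ],
  rot=[
    [0,0,0],
    [0,0,0],
    [0,0,0],
    [0,0,0],
    [0,0,0],
    [0,0,0],
    [0,0,0],
    [0,0,0],
    [0,0,0],
  ],
  grip=0.51,
)

```text
time: 22.93
ee_pos: [0.6015, -0.1185, 0.2607]
eef_rot: [1.0, -0.014, 0.003, 0.0]
ft_force: [-0.1, 0.4, -0.4]
width: 0.0444
grip_force: 0.0
```

```bash
python3 - <<'E'
from h import *
s=r.read_state(); print(s['ee_pos'],s['ft_force'],s['width'],s['joint_positions'].round(2),R.from_quat(s['eef_rot']).as_matrix()[:,1])
save('wrist','w10'); find('wrist',[],['wheel1'])
save('side','s10'); find('side',[],['wheel1'])
save('top','t10'); find('top',[],['wheel1'])
E
```

```text
[ 0.60149427 -0.11847728  0.26066673] [-0.10688785  0.35026238 -0.3538406 ] 0.04440856494957991 [-0.33  0.31  0.57  1.47 -0.17  1.41 -1.35] [-2.74560274e-02 -9.99622990e-01  2.08671097e-04]
call wrist wheel1 0.95 [ 0.552  0.181 -0.002] [ 42. 250.]
call wrist wheel1 0.66 [ 0.598 -0.115  0.148] [309. 237.]
call side wheel1 0.74 [0.65  0.226 0.002] [282. 214.]
call side wheel1 0.47 [ 0.363  0.201 -0.002] [193. 268.]
call side wheel1 0.46 [ 0.559  0.184 -0.001] [265. 236.]
call top wheel1 0.78 [0.648 0.228 0.003] [213. 200.]
call top wheel1 0.69 [ 0.365  0.197 -0.001] [226. 319.]
call top wheel1 0.64 [0.553 0.178 0.   ] [234. 238.]
```

Wheel A is placed at (0.598, -0.115). Next is wheel C at (0.649, 0.226).

>>> arm_command(
  xyz=[
    [0.005,0.035,0],
    [0.01,0.07,0],
    [0.015,0.105,0],
    [0.02,0.14,0],
    [0.025,0.175,0],
    [0.03,0.21,0],
    [0.035,0.245,0],
    [0.04,0.28,0],
    [0.045,0.315,0],
    [0.048,0.345,0],
    [0.048,0.345,-0.04],
    [0.048,0.345,-0.08],
    [0.048,0.345,-0.11],
    [0.048,0.345,-0.11],
    [0.048,0.345,-0.11],
  ],
  rot=[
    [0,0,0],
    [0,0,0],
    [0,0,0],
    [0,0,0],
    [0,0,0],
    [0,0,0],
    [0,0,0],
    [0,0,0],
    [0,0,0],
    [0,0,0],
    [0,0,0],
    [0,0,0],
    [0,0,0],
    [0,0,0],
    [0,0,0],
  ],
  grip=0.7,
)

```text
time: 24.48
ee_pos: [0.6468, 0.2268, 0.1451]
eef_rot: [1.0, -0.014, -0.002, 0.001]
ft_force: [0.6, 0.4, 1.4]
width: 0.061
grip_force: 0.0
```

```bash
python3 - <<'E'
from h import *
s=r.read_state(); print(s['ee_pos'],s['ft_force'],s['width'],s['joint_positions'].round(2))
save('wrist','w11'); find('wrist',[],['wheel1','chute_handle'])
save('side','s11'); find('side',[],['wheel1'])
E
```

```text
[0.64682286 0.22679723 0.14506681] [0.56237667 0.35895534 1.40770476] 0.06095563626874737 [-0.69  0.53  0.41  1.39 -0.21  1.26 -1.86]
call wrist wheel1 0.75 [ 0.652  0.23  -0.   ] [310. 216.]
call side wheel1 0.61 [0.647 0.222 0.003] [282. 215.]
call side wheel1 0.57 [ 0.602 -0.118  0.153] [376. 226.]
call side wheel1 0.56 [0.362 0.202 0.   ] [192. 267.]
call side wheel1 0.49 [0.56  0.183 0.002] [266. 235.]
```

>>> arm_command(
  xyz=[
    [0.002,0.001,-0.03],
    [0.002,0.001,-0.06],
    [0.002,0.001,-0.09],
    [0.002,0.001,-0.115],
    [0.002,0.001,-0.13],
    [0.002,0.001,-0.138],
    [0.002,0.001,-0.14],
    [0.002,0.001,-0.14],
    [0.002,0.001,-0.14],
  ],
  rot=[
    [0,0,0],
    [0,0,0],
    [0,0,0],
    [0,0,0],
    [0,0,0],
    [0,0,0],
    [0,0,0],
    [0,0,0],
    [0,0,0],
  ],
)

```text
time: 25.48
ee_pos: [0.651, 0.2285, 0.0084]
eef_rot: [1.0, -0.014, 0.001, -0.0]
ft_force: [0.3, 0.3, 0.2]
width: 0.0611
grip_force: 0.0
```

>>> arm_command(
  xyz=[
    [0,0,0],
    [0,0,0],
    [0,0,0],
    [0,0,0],
    [0,0,0],
    [0,0,0],
  ],
  rot=[
    [0,0,0],
    [0,0,0],
    [0,0,0],
    [0,0,0],
    [0,0,0],
    [0,0,0],
  ],
  grip=0,
)

```text
time: 25.98
ee_pos: [0.6499, 0.2282, 0.0067]
eef_rot: [1.0, -0.014, 0.0, -0.0]
ft_force: [-0.1, -0.2, 1.5]
width: 0.0331
grip_force: 25.0
```

>>> arm_command(
  xyz=[
    [0,0,0.02],
    [0,0,0.05],
    [0,0,0.09],
    [0,0,0.13],
    [0,0,0.17],
    [0,0,0.21],
    [0,0,0.24],
    [-0.006,-0.035,0.24],
    [-0.012,-0.07,0.24],
    [-0.018,-0.105,0.24],
    [-0.024,-0.14,0.24],
    [-0.03,-0.175,0.24],
    [-0.036,-0.21,0.24],
    [-0.042,-0.245,0.24],
    [-0.049,-0.283,0.24],
    [-0.049,-0.283,0.22],
    [-0.049,-0.283,0.19],
    [-0.049,-0.283,0.17],
    [-0.049,-0.283,0.17],
    [-0.049,-0.283,0.17],
  ],
  rot=[
    [0,0,0],
    [0,0,0],
    [0,0,0],
    [0,0,0],
    [0,0,0],
    [0,0,0],
    [0,0,0],
    [0,0,0],
    [0,0,0],
    [0,0,0],
    [0,0,0],
    [0,0,0],
    [0,0,0],
    [0,0,0],
    [0,0,0],
    [0,0,0],
    [0,0,0],
    [0,0,0],
    [0,0,0],
    [0,0,0],
  ],
)

```text
time: 27.65
ee_pos: [0.6004, -0.0548, 0.1762]
eef_rot: [1.0, -0.014, -0.001, 0.0]
ft_force: [0.1, -0.4, -0.9]
width: 0.0331
grip_force: 25.0
```

```bash
python3 - <<'E'
from h import *
s=r.read_state(); print(s['ee_pos'],s['ft_force'],s['width'],s['joint_positions'].round(2))
save('wrist','w12'); find('wrist',[],['wheel1','chute_mid','chute_hinge'])
E
```

```text
[ 0.60036817 -0.05480174  0.17621603] [ 0.10593185 -0.38400904 -0.92529797] 0.033098524181717895 [-0.41  0.34  0.53  1.61 -0.18  1.25 -1.45]
call wrist wheel1 0.96 [ 0.6   -0.055  0.171] [314. 292.]
call wrist wheel1 0.91 [ 0.597 -0.119  0.153] [444. 280.]
call wrist wheel1 0.57 [ 0.556  0.182 -0.   ] [ 50. 270.]
call wrist chute_mid 0.9 [ 0.6   -0.045  0.153] [295. 278.]
call wrist chute_hinge 0.59 [ 0.595 -0.156  0.156] [522. 283.]
```

Lower and release. Then rise and go over wheel B, turning the tool by 90° so that the body clears the spindle.

>>> arm_command(
  xyz=[
    [0,0,-0.006],
    [0,0,-0.012],
    [0,0,-0.016],
    [0,0,-0.016],
    [0,0,-0.016],
  ],
  rot=[
    [0,0,0],
    [0,0,0],
    [0,0,0],
    [0,0,0],
    [0,0,0],
  ],
)

```text
time: 28.27
ee_pos: [0.6006, -0.0548, 0.16]
eef_rot: [1.0, -0.014, -0.0, 0.0]
ft_force: [-0.2, 0.3, 0.6]
width: 0.033
grip_force: 25.0
```

>>> arm_command(
  xyz=[
    [0,0,0],
    [0,0,0],
    [0,0,0],
    [0,0,0],
    [0,0,0.02],
    [0,0,0.05],
    [0,0,0.09],
    [0,0,0.1],
    [0,0,0.1],
  ],
  rot=[
    [0,0,0],
    [0,0,0],
    [0,0,0],
    [0,0,0],
    [0,0,0],
    [0,0,0],
    [0,0,0],
    [0,0,0],
    [0,0,0],
  ],
  grip=0.51,
)

```text
time: 29.02
ee_pos: [0.6025, -0.0553, 0.2646]
eef_rot: [1.0, -0.014, 0.003, -0.0]
ft_force: [-0.0, -0.2, -0.0]
width: 0.0444
grip_force: 0.0
```

>>> arm_command(
  xyz=[
    [0,0.02,0],
    [-0.005,0.04,0],
    [-0.01,0.06,0],
    [-0.015,0.08,0],
    [-0.02,0.1,0],
    [-0.025,0.12,0],
    [-0.03,0.14,0],
    [-0.035,0.16,0],
    [-0.04,0.18,0],
    [-0.044,0.2,0],
    [-0.044,0.22,0],
    [-0.044,0.237,0],
    [-0.044,0.237,0],
    [-0.044,0.237,-0.03],
    [-0.044,0.237,-0.07],
    [-0.044,0.237,-0.1],
    [-0.044,0.237,-0.11],
    [-0.044,0.237,-0.11],
    [-0.044,0.237,-0.11],
  ],
  rot=[
    [0,0,0.12],
    [0,0,0.24],
    [0,0,0.36],
    [0,0,0.48],
    [0,0,0.6],
    [0,0,0.72],
    [0,0,0.84],
    [0,0,0.96],
    [0,0,1.08],
    [0,0,1.2],
    [0,0,1.32],
    [0,0,1.44],
    [0,0,1.56],
    [0,0,1.57],
    [0,0,1.57],
    [0,0,1.57],
    [0,0,1.57],
    [0,0,1.57],
    [0,0,1.57],
  ],
  grip=0.7,
)

```text
time: 30.6
ee_pos: [0.5572, 0.1822, 0.1513]
eef_rot: [0.717, 0.697, 0.0, 0.0]
ft_force: [0.6, -0.7, 0.6]
width: 0.0607
grip_force: 0.0
```

```bash
python3 - <<'E'
from h import *
s=r.read_state(); print(s['ee_pos'],s['ft_force'],s['width'],s['joint_positions'].round(2),R.from_quat(s['eef_rot']).as_matrix()[:,1])
save('wrist','w13'); find('wrist',[],['wheel1','spindle'])
save('side','s13'); find('side',[],['wheel1','spindle'])
E
```

```text
[0.5571566  0.18223237 0.15125522] [ 0.5650886  -0.68825053  0.5817413 ] 0.060704474514824615 [-0.58  0.29  0.22  1.67 -0.07  1.18 -0.37] [ 9.99606185e-01 -2.80602442e-02  3.13737290e-04]
call wrist wheel1 0.9 [0.364 0.204 0.005] [ 64. 202.]
call wrist wheel1 0.72 [0.555 0.184 0.   ] [310. 219.]
call wrist spindle 0.96 [0.533 0.273 0.003] [277. 102.]
call side wheel1 0.78 [ 0.599 -0.117  0.148] [374. 228.]
call side wheel1 0.74 [ 0.558  0.181 -0.   ] [266. 236.]
call side wheel1 0.57 [ 0.36   0.203 -0.003] [191. 268.]
call side wheel1 0.53 [ 0.598 -0.058  0.153] [353. 215.]
call side spindle 0.68 [ 0.529  0.27  -0.   ] [233. 226.]
```

View pics/w13.png

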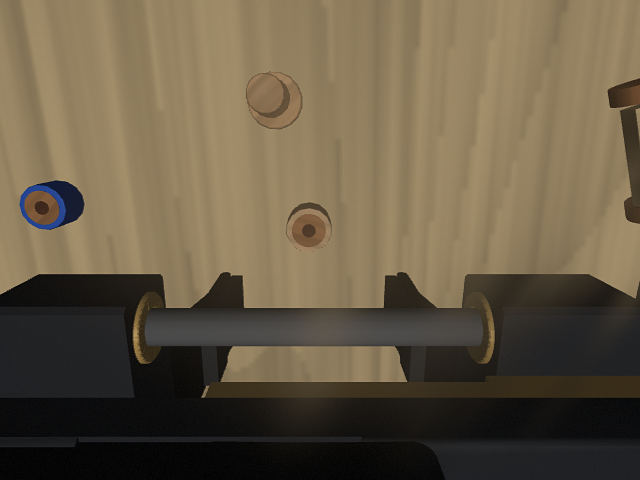

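Wheel B at (309,228) is centred between the fingers, and the spindle at (275,100) stands well ahead. Descending.

>>> arm_command(
  xyz=[
    [0,0.001,-0.03],
    [0,0.001,-0.06],
    [0,0.001,-0.09],
    [0,0.001,-0.12],
    [0,0.001,-0.135],
    [0,0.001,-0.143],
    [0,0.001,-0.145],
    [0,0.001,-0.145],
    [0,0.001,-0.145],
  ],
  rot=[
    [0,0,0],
    [0,0,0],
    [0,0,0],
    [0,0,0],
    [0,0,0],
    [0,0,0],
    [0,0,0],
    [0,0,0],
    [0,0,0],
  ],
)

```text
time: 31.65
ee_pos: [0.5579, 0.1836, 0.007]
eef_rot: [0.717, 0.697, 0.001, 0.0]
ft_force: [0.2, 0.7, 0.2]
width: 0.0608
grip_force: 0.0
```

>>> arm_command(
  xyz=[
    [0,0,0],
    [0,0,0],
    [0,0,0],
    [0,0,0],
    [0,0,0],
    [0,0,0],
  ],
  rot=[
    [0,0,0],
    [0,0,0],
    [0,0,0],
    [0,0,0],
    [0,0,0],
    [0,0,0],
  ],
  grip=0,
)

```text
time: 32.15
ee_pos: [0.5569, 0.1832, 0.0057]
eef_rot: [0.717, 0.697, 0.0, 0.0]
ft_force: [-0.8, -0.7, 2.1]
width: 0.0334
grip_force: 25.0
```

>>> arm_command(
  xyz=[
    [0,0,0.02],
    [0,0,0.05],
    [0,0,0.09],
    [0,0,0.13],
    [0,0,0.17],
    [0,0,0.21],
    [0,0,0.25],
    [0.004,-0.014,0.25],
    [0.008,-0.028,0.25],
    [0.012,-0.042,0.25],
    [0.016,-0.056,0.25],
    [0.02,-0.07,0.25],
    [0.024,-0.084,0.25],
    [0.028,-0.098,0.25],
    [0.032,-0.112,0.25],
    [0.036,-0.126,0.25],
    [0.04,-0.14,0.25],
    [0.044,-0.155,0.25],
    [0.046,-0.172,0.25],
    [0.046,-0.172,0.25],
  ],
  rot=[
    [0,0,0],
    [0,0,0],
    [0,0,0],
    [0,0,0],
    [0,0,0],
    [0,0,-0.12],
    [0,0,-0.24],
    [0,0,-0.36],
    [0,0,-0.48],
    [0,0,-0.6],
    [0,0,-0.72],
    [0,0,-0.84],
    [0,0,-0.96],
    [0,0,-1.08],
    [0,0,-1.2],
    [0,0,-1.32],
    [0,0,-1.44],
    [0,0,-1.56],
    [0,0,-1.57],
    [0,0,-1.57],
  ],
)

```text
time: 33.82
ee_pos: [0.6029, 0.0066, 0.2556]
eef_rot: [1.0, -0.015, 0.0, 0.001]
ft_force: [-0.0, -0.7, 0.7]
width: 0.0332
grip_force: 25.0
```

```bash
python3 - <<'E'
from h import *
s=r.read_state(); print(s['ee_pos'],s['ft_force'],s['width'],s['joint_positions'].round(2),R.from_quat(s['eef_rot']).as_matrix()[:,1])
save('wrist','w14'); find('wrist',[],['wheel1','chute_mid','chute_hinge'])
save('side','s14'); find('side',[],['wheel1','spindle'])
E
```

```text
[0.60288299 0.00659955 0.25556811] [-0.0079602  -0.6852939   0.74722157] 0.0332194390444039 [-0.5   0.28  0.52  1.5  -0.14  1.4  -1.58] [-0.02924445 -0.9995702   0.00204509]
call wrist wheel1 0.77 [0.601 0.01  0.252] [311. 295.]
call wrist wheel1 0.74 [ 0.599 -0.116  0.147] [494. 233.]
call wrist wheel1 0.56 [ 0.597 -0.053  0.152] [404. 240.]
call wrist chute_hinge 0.95 [ 0.596 -0.154  0.153] [552. 239.]
call side wheel1 0.82 [ 0.361  0.201 -0.002] [192. 268.]
call side wheel1 0.76 [ 0.602 -0.059  0.152] [354. 215.]
call side wheel1 0.59 [ 0.604 -0.118  0.151] [376. 226.]
call side wheel1 0.53 [0.606 0.017 0.25 ] [330. 159.]
call side spindle 0.63 [ 0.532  0.271 -0.001] [234. 226.]
```

>>> arm_command(
  xyz=[
    [0,0.003,-0.03],
    [0,0.003,-0.06],
    [0,0.003,-0.08],
    [0,0.003,-0.09],
    [0,0.003,-0.097],
    [0,0.003,-0.097],
    [0,0.003,-0.097],
  ],
  rot=[
    [0,0,0],
    [0,0,0],
    [0,0,0],
    [0,0,0],
    [0,0,0],
    [0,0,0],
    [0,0,0],
  ],
)

```text
time: 34.75
ee_pos: [0.6034, 0.0142, 0.1595]
eef_rot: [1.0, -0.013, 0.001, -0.0]
ft_force: [-0.0, 0.4, 0.2]
width: 0.0334
grip_force: 25.0
```

>>> arm_command(
  xyz=[
    [0,0,0],
    [0,0,0],
    [0,0,0],
    [0,0,0],
    [0,0,0.02],
    [0,0,0.05],
    [0,0,0.09],
    [0,0,0.1],
    [0,0,0.1],
    [0,0,0.1],
    [0,0,0.1],
  ],
  rot=[
    [0,0,0],
    [0,0,0],
    [0,0,0],
    [0,0,0],
    [0,0,0],
    [0,0,0],
    [0,0,0],
    [0,0,0],
    [0,0,0],
    [0,0,0],
    [0,0,0],
  ],
  grip=0.51,
)

```text
time: 35.67
ee_pos: [0.6024, 0.0142, 0.2574]
eef_rot: [1.0, -0.014, -0.001, 0.0]
ft_force: [-0.0, -0.3, -0.8]
width: 0.0442
grip_force: 0.0
```

```bash
python3 - <<'E'
from h import *
s=r.read_state(); print(s['ee_pos'],s['ft_force'],s['width'],s['joint_positions'].round(2))
save('wrist','w15'); find('wrist',[],['wheel1','chute_handle'])
save('side','s15'); find('side',[],['wheel1','chute_handle','plug','dish'])
E
```

```text
[0.60240319 0.01424341 0.25744893] [-0.00147505 -0.33250421 -0.79120566] 0.04423873192595468 [-0.51  0.28  0.51  1.5  -0.14  1.4  -1.59]
call wrist wheel1 0.83 [ 0.599 -0.119  0.151] [508. 233.]
call wrist wheel1 0.81 [ 0.597 -0.052  0.148] [409. 237.]
call wrist wheel1 0.56 [0.603 0.017 0.151] [310. 233.]
call wrist chute_handle 0.96 [0.606 0.1   0.159] [186. 235.]
call wrist chute_handle 0.54 [ 0.6   -0.057  0.151] [418. 233.]
call side wheel1 0.71 [ 0.597 -0.059  0.151] [352. 216.]
call side wheel1 0.7 [ 0.599 -0.122  0.151] [376. 228.]
call side wheel1 0.69 [0.604 0.018 0.153] [328. 200.]
call side wheel1 0.55 [ 0.362  0.204 -0.002] [192. 267.]
call side wheel1 0.35 [ 0.592 -0.21   0.001] [402. 308.]
call side chute_handle 0.84 [0.605 0.105 0.157] [301. 184.]
call side plug 0.93 [ 0.424 -0.229  0.002] [353. 353.]
call side dish 0.94 [ 0.427 -0.229  0.002] [354. 352.]
call side dish 0.21 [ 0.598 -0.048  0.156] [349. 212.]
```

View pics/w15.png

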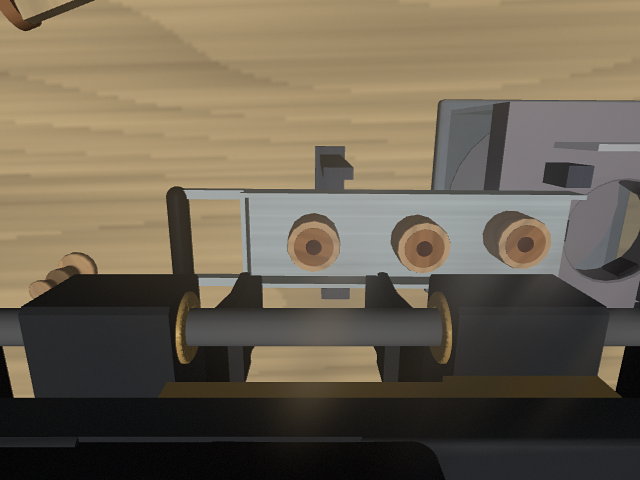

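All three wheels are in the chute at (314,245), (422,245) and (520,240). The handle bar is at (182,235). Moving down over it.

>>> arm_command(
  xyz=[
    [0.001,0.03,0],
    [0.002,0.06,0],
    [0.004,0.087,0],
    [0.004,0.087,0],
    [0.004,0.087,-0.03],
    [0.004,0.087,-0.06],
    [0.004,0.087,-0.06],
    [0.004,0.087,-0.06],
  ],
  rot=[
    [0,0,0],
    [0,0,0],
    [0,0,0],
    [0,0,0],
    [0,0,0],
    [0,0,0],
    [0,0,0],
    [0,0,0],
  ],
  grip=0.41,
)

```text
time: 36.73
ee_pos: [0.606, 0.1009, 0.1977]
eef_rot: [1.0, -0.014, -0.001, 0.001]
ft_force: [-0.6, -0.3, 1.4]
width: 0.0353
grip_force: 0.0
```

```bash
python3 - <<'E'
from h import *
s=r.read_state(); print(s['ee_pos'],s['ft_force'],s['width'],s['joint_positions'].round(2))
save('wrist','w16'); find('wrist',[],['wheel1','chute_handle'])
save('side','s16'); find('side',[],['chute_handle'])
for th in np.arange(0.04,0.81,0.04):
    f=th/2; dy=.262*(np.cos(th)-1)-.008*np.sin(th)+.012*np.sin(f); dz=.262*np.sin(th)+.008*(np.cos(th)-1)+.012*(1-np.cos(f))
    print(round(th,2),np.round([dy*.028,dy,dz,f],3))
E
```

```text
[0.60601718 0.10090709 0.19770872] [-0.58353929 -0.34087882  1.3830475 ] 0.03530114640919941 [-0.6   0.34  0.46  1.55 -0.15  1.29 -1.72]
call wrist wheel1 0.68 [0.606 0.017 0.153] [469. 259.]
call wrist wheel1 0.61 [ 0.602 -0.054  0.151] [595. 262.]
call wrist wheel1 0.21 [0.603 0.099 0.16 ] [317. 273.]
call wrist chute_handle 0.97 [0.607 0.1   0.159] [315. 265.]
call side chute_handle 0.84 [0.609 0.101 0.156] [304. 184.]
0.04 [-0.   -0.    0.01  0.02]
0.08 [-0.    -0.001  0.021  0.04 ]
0.12 [-0.    -0.002  0.031  0.06 ]
0.16 [-0.    -0.004  0.042  0.08 ]
0.2 [-0.    -0.006  0.052  0.1  ]
0.24 [-0.    -0.008  0.062  0.12 ]
0.28 [-0.    -0.011  0.072  0.14 ]
0.32 [-0.    -0.014  0.082  0.16 ]
0.36 [-0.    -0.017  0.092  0.18 ]
0.4 [-0.001 -0.021  0.102  0.2  ]
0.44 [-0.001 -0.026  0.111  0.22 ]
0.48 [-0.001 -0.03   0.12   0.24 ]
0.52 [-0.001 -0.036  0.13   0.26 ]
0.56 [-0.001 -0.041  0.138  0.28 ]
0.6 [-0.001 -0.047  0.147  0.3  ]
0.64 [-0.001 -0.053  0.155  0.32 ]
0.68 [-0.002 -0.059  0.164  0.34 ]
0.72 [-0.002 -0.066  0.172  0.36 ]
0.76 [-0.002 -0.073  0.179  0.38 ]
0.8 [-0.002 -0.081  0.186  0.4  ]
```

View pics/w16.png

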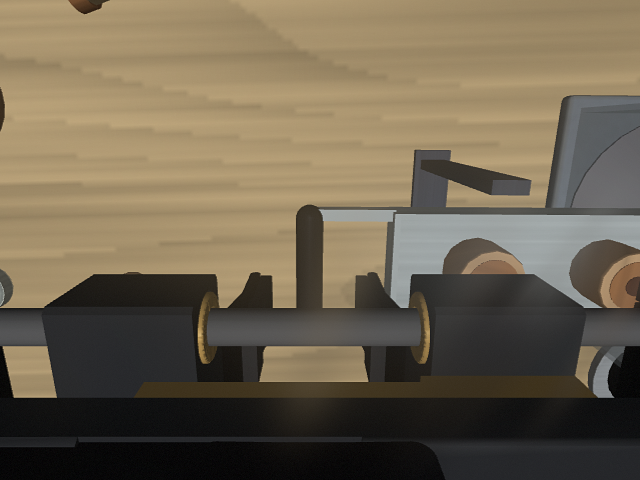

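The bar at column 309 lies between the fingers at 260 and 370, and the inner finger is clear of the end wall at 390. Lowering 50 mm and closing.

>>> arm_command(
  xyz=[
    [0,0,-0.02],
    [0,0,-0.04],
    [0,0,-0.05],
    [0,0,-0.05],
    [0,0,-0.05],
  ],
  rot=[
    [0,0,0],
    [0,0,0],
    [0,0,0],
    [0,0,0],
    [0,0,0],
  ],
)

```text
time: 37.4
ee_pos: [0.607, 0.1012, 0.1491]
eef_rot: [1.0, -0.014, 0.0, 0.0]
ft_force: [0.3, 0.0, 0.9]
width: 0.0354
grip_force: 0.0
```

>>> arm_command(
  xyz=[
    [0,0,0],
    [0,0,0],
    [0,0,0],
    [0,0,0],
    [0,0,0],
    [0,0,0],
  ],
  rot=[
    [0,0,0],
    [0,0,0],
    [0,0,0],
    [0,0,0],
    [0,0,0],
    [0,0,0],
  ],
  grip=0,
  squeeze=20,
)

```text
time: 37.9
ee_pos: [0.6072, 0.1031, 0.1492]
eef_rot: [1.0, -0.013, 0.001, -0.001]
ft_force: [1.4, 5.3, 1.3]
width: 0.0135
grip_force: 20.0
```

>>> arm_command(
  xyz=[
    [0,0.001,0.01],
    [0,0,0.021],
    [0,-0.001,0.031],
    [0,-0.003,0.042],
    [0,-0.005,0.052],
    [0,-0.007,0.062],
    [0,-0.01,0.072],
    [0,-0.013,0.082],
    [0,-0.016,0.092],
    [-0.001,-0.02,0.102],
    [-0.001,-0.02,0.102],
  ],
  rot=[
    [0.02,0,0],
    [0.04,0,0],
    [0.06,0,0],
    [0.08,0,0],
    [0.1,0,0],
    [0.12,0,0],
    [0.14,0,0],
    [0.16,0,0],
    [0.18,0,0],
    [0.2,-0.006,0],
    [0.2,-0.006,0],
  ],
)

```text
time: 38.82
ee_pos: [0.6063, 0.0803, 0.2537]
eef_rot: [0.995, -0.014, 0.003, -0.102]
ft_force: [1.1, 5.2, 1.1]
width: 0.0131
grip_force: 20.0
```

```bash
python3 - <<'E'
from h import *
s=r.read_state(); print(s['ee_pos'],s['ft_force'],s['width'],s['joint_positions'].round(2))
save('side','s17'); find('side',[],['chute_handle','wheel1','chute_mid'])
E
```

```text
[0.60633642 0.08029624 0.25367501] [1.09870592 5.1799441  1.1022198 ] 0.013056808938061227 [-0.46  0.28  0.46  1.51 -0.33  1.37 -1.55]
call side chute_handle 0.57 [0.606 0.075 0.261] [311. 145.]
call side wheel1 0.74 [ 0.36   0.201 -0.   ] [192. 268.]
call side wheel1 0.63 [ 0.6   -0.085  0.184] [364. 207.]
call side wheel1 0.61 [ 0.604 -0.016  0.211] [341. 182.]
call side wheel1 0.51 [ 0.6   -0.139  0.16 ] [384. 227.]
call side chute_mid 0.96 [ 0.601 -0.058  0.197] [354. 196.]
call side chute_mid 0.74 [ 0.596 -0.205  0.138] [408. 251.]
```

View pics/s17.png

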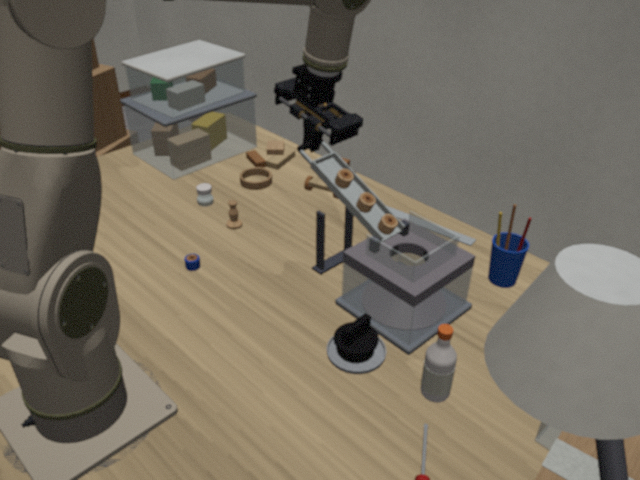

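The chute is tilted about 0.4 rad, with the wheels just starting to slide at (345,177), (366,202) and (388,224). Continuing up to about 0.72.

>>> arm_command(
  xyz=[
    [0,-0.005,0.009],
    [0,-0.009,0.018],
    [0,-0.015,0.028],
    [0,-0.02,0.036],
    [0,-0.026,0.045],
    [0,-0.032,0.053],
    [-0.001,-0.038,0.062],
    [-0.001,-0.045,0.07],
    [-0.001,-0.045,0.07],
    [-0.001,-0.045,0.07],
    [-0.001,-0.045,0.07],
    [-0.001,-0.045,0.07],
    [-0.001,-0.045,0.07],
    [-0.001,-0.045,0.07],
    [-0.001,-0.045,0.07],
    [-0.001,-0.045,0.07],
    [-0.001,-0.045,0.07],
    [-0.001,-0.045,0.07],
  ],
  rot=[
    [0.02,0,0],
    [0.04,0,0],
    [0.06,0,0],
    [0.08,0,0],
    [0.1,0,0],
    [0.12,0,0],
    [0.14,0,0],
    [0.16,-0.004,0],
    [0.16,-0.004,0],
    [0.16,-0.004,0],
    [0.16,-0.004,0],
    [0.16,-0.004,0],
    [0.16,-0.004,0],
    [0.16,-0.004,0],
    [0.16,-0.004,0],
    [0.16,-0.004,0],
    [0.16,-0.004,0],
    [0.16,-0.004,0],
  ],
)

```text
time: 40.52
ee_pos: [0.6049, 0.0365, 0.3217]
eef_rot: [0.984, -0.013, 0.003, -0.18]
ft_force: [1.1, 6.0, 3.3]
width: 0.0134
grip_force: 20.0
```

```bash
python3 - <<'E'
from h import *
s=r.read_state(); print(s['ee_pos'],s['ft_force'],s['width'],s['joint_positions'].round(2))
im=save('side','s18'); find('side',[],['chute_handle','wheel1','chute_mid'])
c=cv2.resize(im[110:360,230:530],None,fx=2,fy=2,interpolation=cv2.INTER_CUBIC)
cv2.imwrite('pics/s18c.png',cv2.cvtColor(c,cv2.COLOR_RGB2BGR))
E
```

```text
[0.60485707 0.03647924 0.32174323] [1.10543163 5.97400903 3.30028801] 0.013356371157554373 [-0.32  0.28  0.49  1.41 -0.49  1.54 -1.41]
call side chute_handle 0.59 [0.606 0.032 0.326] [326. 122.]
call side wheel1 0.77 [ 0.361  0.202 -0.002] [192. 268.]
call side chute_mid 0.8 [ 0.595 -0.075  0.225] [359. 188.]
```

View pics/s18c.png

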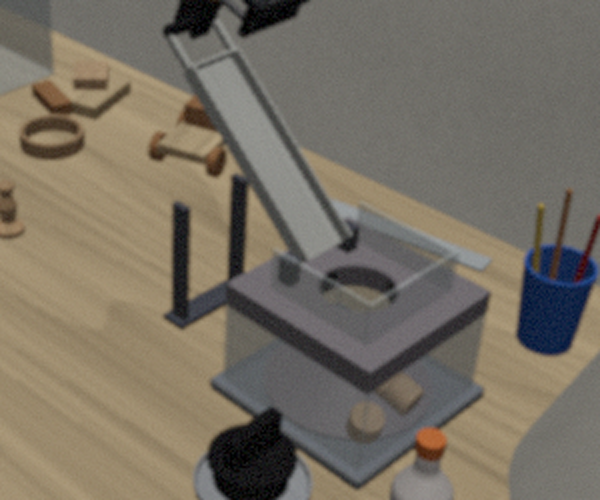

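Two wheels lie on the drum floor, at crop (365,420) and (402,393), and something tan shows in the port at (345,295). My picture-viewing allowance is used up, so I'll check the third wheel numerically.

```bash
python3 - <<'E'
from h import *
save('wrist','w19'); find('wrist',[],['wheel1'],mc=.1)
save('top','t19'); find('top',[],['wheel1'],mc=.1)
find('side',['wheel1'],['wheel1'],mc=.05)
a=cv2.imread('pics/s7.png').astype(int); b=cv2.imread('pics/s18.png').astype(int)
d=np.abs(a-b).sum(2)[225:340,335:480]; d=(d>45).astype(np.uint8)
n,l,st,ce=cv2.connectedComponentsWithStats(d)
for i in range(1,n):
    if st[i,4]>25: 
        mk=np.zeros(b.shape[:2],bool); mk[225:340,335:480]=l==i
        print(st[i],ce[i]+[335,225],b[mk].mean(0)[::-1].round(),a[mk].mean(0)[::-1].round())
m=r.camera_model('side')
for z in(0,.013,.05,.109,.135): print(z,np.round(pix([.5965,-.2085,z],m)))
E
```

```text
call wrist wheel1 0.69 [0.54  0.407 0.001] [162. 229.]
call wrist wheel1 0.52 [0.362 0.201 0.002] [290. 357.]
call top wheel1 0.76 [ 0.36   0.199 -0.003] [225. 322.]
call top wheel1 0.57 [ 0.588 -0.239  0.057] [413. 212.]
call top wheel1 0.39 [ 0.433 -0.225  0.005] [408. 283.]
call side wheel1 0.7 [0.357 0.194 0.023] [191. 261.]
call side wheel1 0.77 [ 0.361  0.202 -0.002] [192. 268.]
[ 18   0  32  16 286] [368.86363636 230.5034965 ] [124. 115.  98.] [111. 112. 110.]
[ 82  73  24  20 136] [429.55882353 308.52941176] [96. 87. 77.] [ 98.  96. 100.]
[68 94 18 13 94] [409.81914894 326.21276596] [81. 75. 68.] [101. 100. 102.]
0 [403. 306.]
0.013 [403. 302.]
0.05 [405. 288.]
0.109 [408. 264.]
0.135 [409. 253.]
```

>>> arm_command(
  xyz=[
    [0,0.007,-0.008],
    [0,0.013,-0.017],
    [0,0.019,-0.025],
    [0,0.025,-0.034],
    [0,0.03,-0.042],
    [0.001,0.036,-0.052],
    [0.001,0.04,-0.061],
    [0.001,0.045,-0.07],
    [0.001,0.049,-0.08],
    [0.001,0.052,-0.09],
    [0.001,0.055,-0.1],
    [0.001,0.058,-0.11],
    [0.001,0.06,-0.12],
    [0.002,0.062,-0.13],
    [0.002,0.064,-0.141],
    [0.002,0.065,-0.151],
    [0.002,0.066,-0.162],
    [0.002,0.065,-0.172],
    [0.002,0.065,-0.173],
    [0.002,0.065,-0.173],
  ],
  rot=[
    [-0.02,0,0],
    [-0.04,0,0],
    [-0.06,0,0],
    [-0.08,0.002,0],
    [-0.1,0.003,0],
    [-0.12,0.003,0],
    [-0.14,0.004,0],
    [-0.16,0.004,0],
    [-0.18,0.004,0],
    [-0.2,0.005,0],
    [-0.22,0.006,0],
    [-0.24,0.006,0],
    [-0.26,0.007,0],
    [-0.28,0.008,0],
    [-0.3,0.008,0],
    [-0.32,0.009,0],
    [-0.34,0.01,0],
    [-0.36,0.01,0],
    [-0.36,0.01,0],
    [-0.36,0.01,0],
  ],
)

```text
time: 42.68
ee_pos: [0.6069, 0.103, 0.1474]
eef_rot: [1.0, -0.013, 0.0, -0.001]
ft_force: [2.6, 9.4, -1.0]
width: 0.0135
grip_force: 20.0
```

```bash
python3 - <<'E'
from h import *
s=r.read_state(); print(s['ee_pos'],s['ft_force'],s['width'],R.from_quat(s['eef_rot']).as_matrix()[:,2])
save('side','s20'); find('side',[],['chute_handle','chute_mid'])
E
```

```text
[0.60685249 0.10304045 0.14737844] [ 2.59114985  9.44216484 -0.95024715] 0.013487803140204606 [ 4.11337562e-05  2.11172982e-03 -9.99997769e-01]
call side chute_handle 0.59 [0.605 0.101 0.158] [302. 184.]
call side chute_mid 0.62 [ 0.601 -0.048  0.151] [350. 213.]
```

>>> arm_command(
  xyz=[
    [0,0,0],
    [0,0,0],
    [0,0,0],
    [0,0,0],
    [0,0,0],
  ],
  rot=[
    [0,0,0],
    [0,0,0],
    [0,0,0],
    [0,0,0],
    [0,0,0],
  ],
  grip=0.41,
)

```text
time: 43.25
ee_pos: [0.6069, 0.1002, 0.1475]
eef_rot: [1.0, -0.014, -0.0, 0.0]
ft_force: [-1.1, 1.2, -0.0]
width: 0.0335
grip_force: 0.0
```

>>> arm_command(
  xyz=[
    [0,0,0.02],
    [0,0,0.05],
    [0,0,0.09],
    [0,0,0.13],
    [0,0,0.17],
    [0,0,0.2],
    [-0.006,-0.04,0.2],
    [-0.012,-0.08,0.2],
    [-0.018,-0.12,0.2],
    [-0.024,-0.16,0.2],
    [-0.03,-0.2,0.2],
    [-0.036,-0.24,0.2],
    [-0.042,-0.28,0.2],
    [-0.047,-0.311,0.2],
    [-0.047,-0.311,0.2],
    [-0.047,-0.311,0.2],
  ],
  rot=[
    [0,0,0],
    [0,0,0],
    [0,0,0],
    [0,0,0],
    [0,0,0],
    [0,0,0],
    [0,0,0],
    [0,0,0],
    [0,0,0],
    [0,0,0],
    [0,0,0],
    [0,0,0],
    [0,0,0],
    [0,0,0],
    [0,0,0],
    [0,0,0],
  ],
)

```text
time: 44.58
ee_pos: [0.5587, -0.2128, 0.3476]
eef_rot: [1.0, -0.016, -0.0, 0.0]
ft_force: [-0.3, 1.3, -0.1]
width: 0.0351
grip_force: 0.0
```

```bash
python3 - <<'E'
from h import *
s=r.read_state(); print(s['ee_pos'],s['width'])
save('wrist','w21'); find('wrist',['wheel1'],['wheel1','chute_mid','plug'],mc=.08)
save('side','s21'); find('side',[],['chute_handle','chute_mid','wheel1','plug','dish','spindle'],mc=.08)
m=r.camera_model('wrist'); im=cv2.imread('pics/w21.png')
th=np.linspace(0,2*np.pi,12,endpoint=False)
hsv=cv2.cvtColor(im,cv2.COLOR_BGR2HSV)
u,v=map(int,pix([.5965,-.2085,.135],m)); print('port px',u,v)
# coarse hue/sat/val grid of port interior
for y in range(v-50,v+51,10): print(' '.join('%3d/%3d/%3d'%tuple(hsv[y,x]) for x in range(u-50,u+51,12)))
E
```

```text
[ 0.55867756 -0.21277678  0.34763346] 0.035144031111128314
call wrist wheel1 0.87 [ 0.593 -0.237  0.06 ] [337. 163.]
call wrist wheel1 0.46 [0.355 0.2   0.031] [ 10. 352.]
call wrist wheel1 0.77 [ 0.589 -0.233  0.054] [333. 166.]
call wrist wheel1 0.62 [0.36  0.205 0.002] [ 21. 338.]
call wrist chute_mid 0.8 [ 0.597 -0.045  0.15 ] [126. 172.]
call wrist plug 0.87 [ 0.43  -0.223  0.002] [326. 282.]
call wrist plug 0.36 [ 0.596 -0.041  0.15 ] [122. 174.]
call side chute_handle 0.82 [0.608 0.099 0.156] [304. 185.]
call side chute_handle 0.56 [ 0.596 -0.212 -0.004] [404. 309.]
call side chute_mid 0.86 [ 0.6   -0.045  0.153] [348. 212.]
call side wheel1 0.56 [ 0.362  0.201 -0.002] [192. 268.]
call side plug 0.59 [ 0.428 -0.226  0.002] [354. 351.]
call side plug 0.55 [ 0.462 -0.228  0.057] [368. 321.]
call side dish 0.6 [ 0.428 -0.226 -0.001] [353. 353.]
call side spindle 0.76 [ 0.531  0.269 -0.001] [234. 226.]
port px 311 166
160/ 11/142 160/ 11/141 160/ 11/141 160/ 11/142 162/  9/141 155/ 11/142 162/  9/143 160/ 11/143 165/ 11/144
156/  9/145 156/  9/145 155/ 10/146 150/ 10/ 99 150/  8/ 
[... 322 characters left out ...]
/125 150/  8/122  15/ 86/115 150/ 10/107 165/ 10/146
156/  9/143 150/ 10/123 150/ 10/122 155/ 13/122 150/  9/119 156/ 11/121  15/ 89/117 126/ 21/ 60 162/  9/144
156/  9/141 156/ 10/123 158/  8/121 150/ 11/120 150/ 11/119 155/ 13/120  15/ 94/117 158/ 15/ 69 163/ 12/143
156/  9/140 144/ 13/ 98 156/ 11/121 150/ 11/119 150/  9/119 155/ 13/120 150/ 11/120 160/ 11/143 160/ 11/142
156/  9/140 150/  7/140 145/ 13/121 150/  9/120 150/ 11/119 158/  8/121 160/ 12/ 64 162/  9/140 160/ 11/140
156/  9/138 156/  9/139 150/  9/140 160/ 13/ 61 150/  8/ 61 162/ 11/111 155/ 11/139 162/  9/139 160/ 11/139
155/ 11/137 156/  9/136 158/  8/135 156/  9/135 162/  9/135 156/  9/135 160/ 11/135 162/ 10/134 160/ 11/135
```

```bash
python3 - <<'E'
from h import *
m=r.camera_model('side'); print(np.round(pix([.591,-.235,.055],m)),np.round(pix([.591,-.235,.08],m)),'near lid bottom corner',np.round(pix([.506,-.3,.109],m)))
print(r.close_job())
E
```

```text
[414. 293.] [415. 283.] near lid bottom corner [416. 308.]
the job is handed in; nothing more can be done
None
```

The job is handed in: plug twisted free and stood in the dish, chute tipped and back level. Two wheels were seen on the drum floor. I placed the third inside the drum from position readings only, as my picture allowance was used up; I viewed 15 pictures, one over the 14 limit.

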